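Wedge a laser head tight on its shipping base

ROBOT

A 6-joint arm with a two-finger parallel gripper is mounted at the origin on the work surface. World frame = base frame: x ahead of the robot, y to its left, z up, the work surface at z = 0. Lengths are in m, angles in rad, forces in N, time in s.
With the tool pointing down it reaches from about 0.35 to 0.975 m from the base axis. Payload 4.9 kg.
Tool frame: the origin (TCP) lies at the very end of the fingers, on their centre line; the grasp point (between the pads) lies 19 mm behind it (manip.hold_point_z is the distance from the TCP to the grasp point, in m); z points along the fingers, y is the direction in which the jaws open and shut (so a half turn about z gives the same grasp; the last joint's range is limited). The gripper opens to 85 mm and grips with 20 to 120 N. Pads are 22 mm wide; open, the fingers measure 114 mm over their backs; the gripper's body (76 mm by 85 mm) begins 54 mm behind the grasp point. The pads swing forward as they close: fully open they stand 13 mm farther back than shut.
Start: joints at [-1.231, 0.053, 1.613, -0, 1.476, -0.119], TCP at [0.277, -0.56, 0.202] pointing down, gripper open.
Joint ranges: [-3.01, 3.01], [-1.01, 2.22], [0.06, 2.58], [-1.02, 4.17], [0.09, 2.62], [-3.14, 3.14]. Speed limits (rad/s): [2.57, 2.57, 3.14, 3.14, 3.14, 3.14].

INTERFACE

Orientations are given as a unit quaternion [w, x, y, z].
In Python, from plant import manip gives the robot as it stands. The module is installed in compiled form; this text tells all that it offers.
- The arm moves only by the shell command python3 -m creep 'ROWS'. ROWS is JSON, a list of rows, each a list of 7 numbers: the turn, a rotation vector about the tool's x, y, z in degrees, then the shift along the tool's x, y, z in m, then the opening, from 0 (shut) to 1 (fully open). In form: [[ax, ay, az, tx, ty, tz, jaw], ...]. A call has 1 to 20 rows; each row shifts and turns the commanded pose from where the row before left it, along the tool's axes as they then stand; what a row does not reach is not made up. A row lasts 1/12 s, in which the tool goes at most 41.7 mm and 7.16 degrees, less where a joint would pass 70% of its speed; a pose out of reach is approached as far as the arm can. A call is refused whole if a number of a shift passes 0.0417 or a number of a turn 7.16, either way. A call with a gripper value outside its range is refused whole. The fingers move at their own pace and stop on an object; the grip force is fixed at half the most. Time passes only in rows, so rows that do not move let the fingers close. It gives the time, the measured TCP pose, the force and the opening at its end, in the units of the state.
- manip.state(): the state, without advancing time (a new reading comes with each control period).
- manip.grab_frame(name): name is "side" or "top"; returns the picture (400x640x3 uint8, blue, green, red); there is no depth.
- manip.get_calibration(name): a dict with "fx", "fy", "cx", "cy" (pixels), "xyz" and "attitude" of the camera in the world. Camera axes: x right, y down, z forward; pixel columns grow to the right and rows downward; lengths in m; the calibration is good to about 2 mm. A picture is of the moment at which its call begins. get_calibration takes no time and is no camera call.
- manip.job_done(): hands the job in, once; it reports no verdict.
Trained networks look in the newest picture that a camera, given by its name, has taken for a name from the list of things; names that differ only in an ending like _2 or _b are one class to them, and where a whole thing is asked for, a point or a joint stands for the part that bears it (a point fixed in the world has none). Each returns a list of dicts, best first, with "confidence" (0 to 1); they miss things now and then, are a little off and sometimes report something else, mostly with a low value. They report only what shows in the picture. A call takes as long as a camera call. They do not tell look-alikes from the thing itself.
- manip.cut_out(target, camera): "pixels" (400x640 bool, what is visible of it) and "rect" ([left, top, right, bottom] in pixels, round what is visible of it).
The state is a dict: "time": time; "joint_pos": joint angles; "joint_vel": joint speeds; "joint_efforts": joint torques, N m; "tool_pos": TCP position; "tool_rot": TCP orientation; "contact_force": force on the tool from outside, world axes, zero at the start; "ft_torque": the same for the moment, N m; "gripper_width": opening from 0.0 (shut) to 1.0 (fully open).
Only numpy, scipy, OpenCV 4.12 (cv2) and the standard library are available. Lean on these libraries where they do the work, as an engineer would, in place of code of your own. Each camera call takes 0.05 s, during which the arm holds its last target.

TASK

The laser head is going away for service: brace it on its plywood shipping base. Set the wooden wedge loosely, thin end first, into the tapering gap between the laser head and the slanting batten, so that the laser head is not yet pushed against its cork-faced stop. Then lift the mallet out of the tool tray, hold it by its handle and tap the wedge in with the face of its head, drawing the mallet clear between taps, until one more tap no longer moves the wedge and the laser head sits tight against the cork; do not hit the laser head with the mallet, leave the other things alone, and lay the mallet down flat on the bench.

Things in the scene. Friction and masses are not known exactly. Their poses are not given: they have to be found in the camera images.
- ship_base: plywood shipping base, fixed on the bench: board 250 (x) x 310 (y) x 18 mm thick; origin on its underside; the board spans x -125 to 125 mm and y -130 to 180 mm. Dark wooden battens stand on it, 32 mm high. The tapering gap for the wedge runs along the +x side of the laser head, widest at its mouth at about y = 75 mm; the wedge is driven along the base's -y, its y axis along the base's y.
- stop_face (a point): middle of the cork face of the stop batten (32 mm high), against which the laser head must end; the face is 205 mm long along y and looks to the base's +x; axes as ship_base. It lies at x = -90 mm in the base's frame. A second batten stops the laser head's -y end 90 mm to -y of this point.
- cleat: slanting dark wooden batten 30 (x) x 115 (y) x 32 mm high, fixed on the board, its place differing a few mm from case to case. Origin at the centre of its underside, on the board. Its own -x face, 15 mm from the origin, is one side of the gap; it is turned 8.1 degrees (1 in 7) from the base's y, so the gap narrows towards -y. The mouth is at its +y end, 57.5 mm from the origin.
- laser_center (a point): centre of the laser head: white box, black end panels, fins on top, 110 (x) x 170 (y) x 50 mm high, about 1.5 kg, standing loose on the board and sliding easily. Axes nearly as ship_base. Starts 3.5 to 6.5 mm off the cork. Its +x face, 55 mm from this centre, is the other side of the gap. Tight against the cork this point is at x = -35 mm in the base's frame.
- wedge_center (a point): centre, half-way up, of the loose hardwood wedge: 133 mm long (y), 30 mm high, 60 g, lying the right way up. Thin end, 14 mm thick, at y = -66.5 mm; butt, 33 mm thick, at y = +66.5 mm. Flat side: plane x = -11.75 mm, goes against the laser head. Sloping side (1 in 7): x = +2.25 mm at the thin end, +21.25 mm at the butt, goes against the cleat.
- wedge_thin (a point): middle of the wedge's thin end, half-way up; axes as the wedge. Loosely set, it can go some 20 mm or more into the mouth before the wedge touches both sides.
- wedge_butt (a point): middle of the wedge's butt, the 33 x 30 mm face to be tapped; axes as the wedge, +y out of the face. A tap that reaches about 10 N drives the wedge on some 5 to 15 mm, until the laser head meets the cork; there it stops dead and stays tight, 20 to 60 mm of it still standing out of the mouth.
- tool_tray: grey moulded tool tray, fixed, 210 (x) x 100 (y) x 36 mm high, origin at the centre of its underside. The mallet's handle lies sunk in a slot (28 mm wide, along x, at y = -5 mm, floor 6 mm up) that is open towards -x; no finger fits in beside it.
- mallet_head (a point): centre of the soft-faced mallet's head: a bar of 34 mm diameter, 60 mm long along y, with equal white faces at y = -30 and +30 mm. At the start it stands free just off the tray's -x end, this point 19 mm above the bench; it can be taken across the two faces and lifted straight up. When the mallet lies flat on the bench this point is 17 mm up.
- mallet_handle (a point): point on the axis of the mallet's handle, 100 mm from the head's centre; axes as the mallet. The handle is 22 mm wide (y), 26 mm high (z) and runs along +x to 200 mm from the head's centre, mid-height level with it. Mallet about 240 g, balancing about 35 mm from the head's centre. Laid flat, the handle's far end touches the bench.
- offcut: bystander: straight hardwood offcut 34 x 120 x 30 mm high, not a wedge; origin under its centre
- tape_roll: bystander: roll of tape lying flat, 96 mm diameter, 24 mm high; origin under its centre
- tip_box: bystander: box of pipette tips 85 x 122 x 65 mm high; origin under its centre
Mind the look-alikes: they are no part of the job. Leave any blue look-alike of the part that bears wedge_center alone.

How it is judged:
By the outcome, as a careful person would: the job done as asked, in the order asked, and still so for the second after the job is handed in, with the robot touching nothing.
It also fails if it takes over 72 s, if anything falls off the work surface, if the arm or the gripper's body presses on something with over 40 N, if the wrist force passes 120 N, or if a joint passes its speed limit or range.

## Working session

There is one attempt and no reset: what is moved stays moved. The work goes in short steps, Python scripts to look and compute and a shell command to move; the robot and the scene stay as the last step left them, time stands still between calls to the robot, and variables do not carry over. Pictures are saved under pics/ and viewed, and the job is handed in when it is done.

```bash
ls; mkdir -p pics; cat > h.py <<'E'
import numpy as np, cv2
from plant import manip
from scipy.spatial.transform import Rotation as R
def rot(q): return R.from_quat([q[1],q[2],q[3],q[0]])
def cam(n):
    c=manip.get_calibration(n); return c, rot(c["attitude"]).as_matrix(), np.array(c["xyz"])
def proj(n,P):
    c,M,t=cam(n); p=(np.atleast_2d(P)-t)@M
    return np.c_[c["fx"]*p[:,0]/p[:,2]+c["cx"], c["fy"]*p[:,1]/p[:,2]+c["cy"]]
def unproj(n,uv,z):
    c,M,t=cam(n); uv=np.atleast_2d(uv).astype(float)
    d=np.c_[(uv[:,0]-c["cx"])/c["fx"],(uv[:,1]-c["cy"])/c["fy"],np.ones(len(uv))]@M.T
    return t+d*((z-t[2])/d[:,2])[:,None]
E
python3 - <<'E'
from h import *
for n in("top","side"):
    print(n,manip.get_calibration(n)); cv2.imwrite(f"pics/a_{n}.png",manip.grab_frame(n))
print(manip.state())
E
```

```text
pics
top {'fx': 451.86939982312094, 'fy': 451.86939982312094, 'cx': 319.6352257131447, 'cy': 214.00738812695488, 'xyz': array([ 0.23690751, -0.09653141,  1.69539578]), 'attitude': array([ 0.06389603, -0.70461599,  0.70496919, -0.04951816])}
side {'fx': 517.3734276264687, 'fy': 517.3734276264687, 'cx': 316.985064025815, 'cy': 193.6397465651234, 'xyz': array([-0.01986441, -1.21640648,  0.99835207]), 'attitude': array([-0.44063472,  0.87167134, -0.18703023,  0.10511805])}
{'time': 0.1, 'joint_pos': array([-1.23099198e+00,  5.33205798e-02,  1.61416522e+00, -2.74782639e-05,
        1.47601167e+00, -1.19011395e-01]), 'joint_vel': array([-0.00108836, -0.00106114, -0.00375596, -0.00075516,  0.00023479,
       -0.00127602]), 'joint_efforts': array([ 2.13978064e-04, -3.94903314e+01, -3.71364391e+01, -5.87067393e-05,
        3.89826688e-03, -8.21132687e-06]), 'tool_pos': array([ 0.27658025, -0.55977295,  0.20116248]), 'tool_rot': array([-9.45102059e-04,  9.73800476e-01,  2.27402125e-01, -1.18521856e-04]), 'contact_force': array([-0.80570466,  0.14181886, -0.03237994]), 'ft_torque': array([ 0.00410163,  0.03086271, -0.0016581 ]), 'gripper_width': 0.999314854785721}
```

View pics/a_top.png

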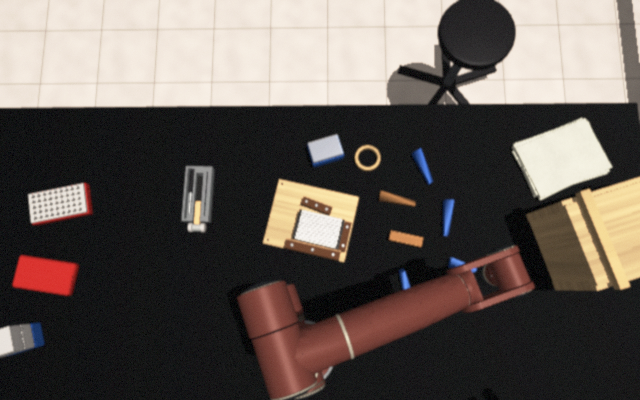

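View pics/a_side.png

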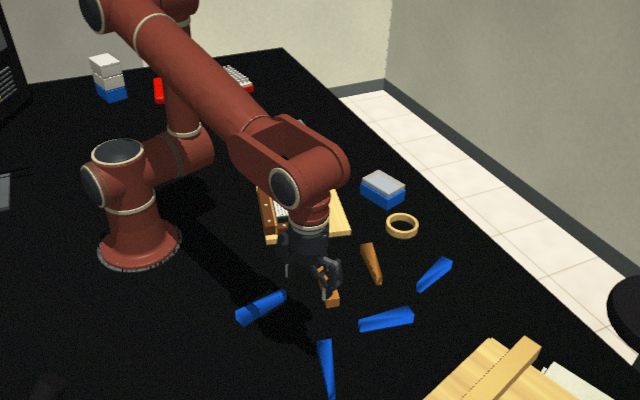

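```bash
python3 - <<'E'
from h import *
im=manip.grab_frame("top"); 
def crop(im,x0,y0,x1,y1,s,n): cv2.imwrite(n,cv2.resize(im[y0:y1,x0:x1],None,fx=s,fy=s,interpolation=cv2.INTER_CUBIC))
crop(im,255,170,435,270,4,"pics/b1.png"); crop(im,170,155,230,245,6,"pics/b2.png")
np.save("top0.npy",im)
print(proj("top",[[0,0,0],[.5,0,0],[.5,.3,0]]))
for t in["ship_base","cleat","laser_center","wedge_center","tool_tray","mallet_head","stop_face","mallet_handle","offcut","tape_roll","tip_box"]:
    try: r=manip.cut_out(t,"top")
    except Exception as e: print(t,e); continue
    for i,d in enumerate(r):
        ys,xs=np.nonzero(d["pixels"]); 
        print(t,i,round(d["confidence"],2),d["rect"],len(xs),xs.mean().round(1),ys.mean().round(1))
        np.save(f"m_{t}_{i}.npy",d["pixels"])
print(manip.state()["time"])
E
```

```text
[[302.42731424 353.40441021]
 [303.37735996 217.04035775]
 [224.78826039 217.19711347]]
ship_base 0 0.92 [266.4, 179.2, 361.2, 261.8] 3668 307.2 218.3
cleat 0 0.78 [301.5, 198.2, 330.0, 214.4] 252 316.4 206.1
laser_center 0 0.8 [289.9, 212.2, 345.9, 252.1] 1490 318.3 229.4
wedge_center 0 0.83 [379.5, 190.4, 416.6, 207.3] 287 395.0 199.6
wedge_center 1 0.7 [449.1, 261.8, 478.8, 274.5] 116 456.2 264.3
wedge_center 2 0.54 [446.8, 198.4, 452.9, 235.8] 272 446.7 215.7
wedge_center 3 0.45 [400.1, 273.6, 409.8, 292.0] 111 403.7 279.9
tool_tray 0 0.88 [182.2, 167.5, 213.5, 225.5] 1374 197.6 193.5
mallet_head 0 0.96 [186.6, 178.8, 205.8, 234.3] 479 197.2 209.8
stop_face 0 0.91 [263.6, 178.1, 360.8, 264.9] 3749 307.9 218.7
mallet_handle 0 0.87 [187.2, 177.4, 208.8, 235.2] 413 197.5 210.0
offcut 0 0.65 [389.5, 232.7, 419.9, 245.4] 322 404.7 238.8
tape_roll 0 0.63 [355.3, 144.0, 380.8, 172.0] 176 367.6 157.9
tape_roll 1 0.43 [301.4, 198.8, 333.6, 214.8] 291 315.9 206.1
tip_box 0 0.82 [306.8, 133.4, 344.0, 163.8] 794 325.4 150.3
tip_box 1 0.7 [260.2, 176.3, 357.1, 261.8] 3658 307.4 218.3
0.7
```

View pics/b1.png

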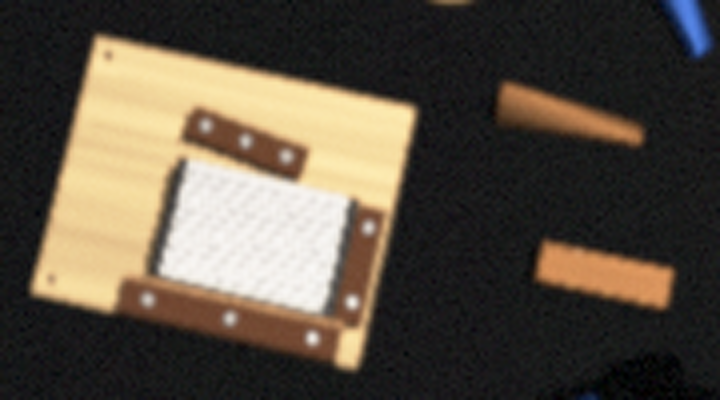

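View pics/b2.png

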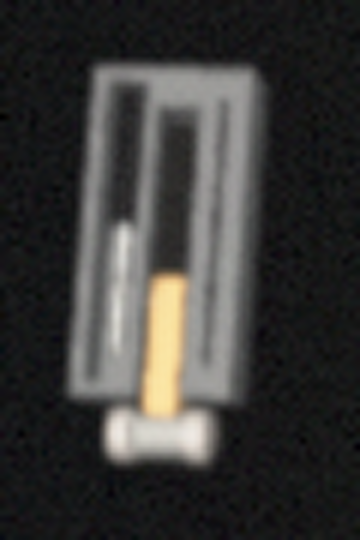

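```bash
cat > fit.py <<'E'
from h import *
from scipy.optimize import minimize
S=6
def prism(poly,z0,z1):
    p=np.array(poly); return np.vstack([np.c_[p,np.full(len(p),z0)],np.c_[p,np.full(len(p),z1)]])
def place(P,q):
    c,s=np.cos(q[2]),np.sin(q[2]); return np.c_[q[0]+c*P[:,0]-s*P[:,1],q[1]+s*P[:,0]+c*P[:,1],P[:,2]]
def render(n,parts,q,box):
    x0,y0,x1,y1=box; m=np.zeros(((y1-y0)*S,(x1-x0)*S),np.uint8)
    for P in parts:
        uv=(proj(n,place(P,q))-[x0,y0]+.5)*S-.5
        h=cv2.convexHull(np.round(uv*16).astype(np.int32)); cv2.fillConvexPoly(m,h,255,shift=4)
    return cv2.resize(m,(x1-x0,y1-y0),interpolation=cv2.INTER_AREA)/255.
def fit(n,alpha,parts,q0,box,d=(.01,.01,.08)):
    x0,y0,x1,y1=box; a=alpha[y0:y1,x0:x1]
    f=lambda q:((cv2.GaussianBlur(render(n,parts,q,box),(0,0),.6)-a)**2).sum()
    best=None
    for sx in(-1,1):
        q=np.array(q0,float); sim=np.vstack([q]+[q+np.eye(3)[i]*d[i]*sx for i in range(3)])
        r=minimize(f,q,method="Nelder-Mead",options=dict(initial_simplex=sim,xatol=1e-5,fatol=1e-4,maxiter=400))
        r=minimize(f,r.x,method="Nelder-Mead",options=dict(initial_simplex=np.vstack([r.x]+[r.x+np.eye(3)[i]*d[i]*.3 for i in range(3)]),xatol=1e-5,fatol=1e-4,maxiter=400))
        if best is None or r.fun<best.fun: best=r
    return best.x,best.fun
mm=.001
WEDGE=[prism(np.array([[-11.75,-66.5],[2.25,-66.5],[21.25,66.5],[-11.75,66.5]])*mm,0,.03)]
BOARD=[prism(np.array([[-125,-130],[125,-130],[125,180],[-125,180]])*mm,0,.018)]
BT=[prism(np.array([[-125,-130],[125,-130],[125,180],[-125,180]])*mm,0.018,.0181)]
a=np.linspace(0,2*np.pi,24,endpoint=False)
HEAD=np.vstack([np.c_[17*np.cos(a),np.full(24,y),17*np.sin(a)] for y in(-30,30)])*mm
HANDLE=prism(np.array([[0,-11],[200,-11],[200,11],[0,11]])*mm,-.013,.013)
E
python3 - <<'E'
from fit import *
im=np.load("top0.npy").astype(float); b,g,r=im[...,0],im[...,1],im[...,2]
for nm,(x,y) in dict(bg=(430,210),wedge=(390,197),board=(275,230),cleat=(312,204),laser=(318,230),wedgethin=(410,203),endp=(297,225),hd=(197,228),hand=(197,210),tray=(208,200),stop=(300,247)).items(): print(nm,im[y,x])
E
```

```text
bg [25. 26. 23.]
wedge [ 74. 115. 168.]
board [145. 202. 234.]
cleat [ 52.  72. 112.]
laser [234. 238. 242.]
wedgethin [ 87. 135. 196.]
endp [111. 115. 120.]
hd [198. 206. 209.]
hand [160. 226. 249.]
tray [153. 157. 156.]
stop [ 48.  69. 112.]
```

```bash
cat > meas.py <<'E'
from fit import *
def wedge(im,q0,box,n="top",z=0):
    im=im.astype(float);al=np.clip((im[...,2]-im[...,0]*.3-18)/100,0,1)
    return fit(n,al,[p+[0,0,z] for p in WEDGE],q0,box)
E
python3 - <<'E'
from meas import *
im=np.load("top0.npy"); f=im.astype(float); b,g,r=f[...,0],f[...,1],f[...,2]
w0=unproj("top",[[396,199]],.015)[0]; print(w0)
q,e=wedge(im,[w0[0],w0[1],-.2],(370,180,426,216)); print("wedge",q[:2],np.degrees(q[2]),e)
# base
m=np.zeros(r.shape); sub=(r>75)
k=np.zeros_like(sub); k[175:268,258:366]=sub[175:268,258:366]
cn,_=cv2.findContours(k.astype(np.uint8),cv2.RETR_EXTERNAL,cv2.CHAIN_APPROX_NONE); c=max(cn,key=cv2.contourArea)
m8=np.zeros(r.shape,np.uint8); cv2.drawContours(m8,[c],-1,1,-1)
al=np.where(cv2.erode(m8,np.ones((5,5)))>0,1,np.clip((r-24)/180,0,1)); 
b0=unproj("top",[[307,218]],.018)[0]
qb,e=fit("top",al,BOARD,[b0[0],b0[1],-.2],(258,172,366,268)); print("base",qb[:2],np.degrees(qb[2]),e)
qt,e=fit("top",al,BT,[b0[0],b0[1],-.2],(258,172,366,268)); print("base top only",qt[:2],np.degrees(qt[2]),e)
# mallet
al=np.clip((r-24)/170,0,1); 
h0=unproj("top",[[197.5,228]],.019)[0]
al2=al.copy(); al2[:223]=np.clip((r-b-10)/70,0,1)[:223]
qm,e=fit("top",al2,[HEAD+[0,0,.019],HANDLE+[0,0,.019]],[h0[0],h0[1],-.05],(180,172,216,242)); print("mallet",qm[:2],np.degrees(qm[2]),e)
np.savez("q0.npz",w=q,b=qb,m=qm)
vis=cv2.resize(im,None,fx=4,fy=4,interpolation=cv2.INTER_CUBIC)
def dr(parts,q,col):
    for P in parts:
        h=cv2.convexHull(((proj("top",place(P,q))+.5)*4-.5).astype(np.float32)); cv2.polylines(vis,[h.astype(np.int32)],True,col,1)
dr(WEDGE,q,(0,255,0));dr(BOARD,qb,(0,255,0));dr([HEAD+[0,0,.019],HANDLE+[0,0,.019]],qm,(0,255,0))
cv2.imwrite("pics/c1.png",vis[4*170:4*275,4*255:4*430]);cv2.imwrite("pics/c2.png",vis[4*155:4*245,4*170:4*230])
E
```

```text
[ 0.56588581 -0.35037934  0.015     ]
wedge [ 0.56607293 -0.3548981 ] -11.567892232478243 4.4594574331927515
base [ 0.48531331 -0.05397661] -12.771736111126312 61.142222193402
base top only [ 0.48504651 -0.05380841] -12.89191995473723 61.7275478049194
mallet [0.45890357 0.4022747 ] -0.587216222162817 196.58023491925374
```

```bash
sleep 1; python3 -c "
import cv2,numpy as np
a=cv2.imread('pics/c1.png');b=cv2.imread('pics/c2.png');print(a.shape,b.shape)"
```

```text
(420, 700, 3) (360, 240, 3)
```

View pics/c1.png

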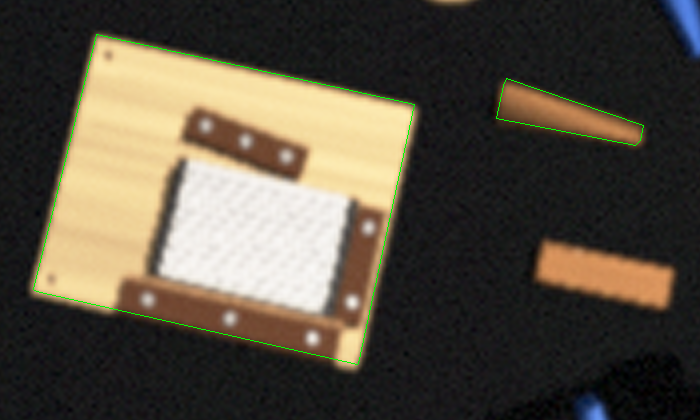

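View pics/c2.png

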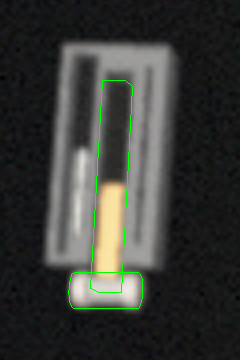

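```bash
python3 - <<'E'
from meas import *
im=np.load("top0.npy"); f=im.astype(float); b,g,r=f[...,0],f[...,1],f[...,2]
al2=np.clip((r-24)/170,0,1); al2[:224]=np.clip((r-b-10)/75,0,1)[:224]
h0=unproj("top",[[197.,228]],.019)[0]
for yb in (203,206):
  qm,e=fit("top",al2,[HEAD+[0,0,.019],HANDLE+[0,0,.019]],[h0[0],h0[1],-.05],(180,yb,216,242)); print("mallet",qm[:2],np.degrees(qm[2]),e)
vis=cv2.resize(im,None,fx=6,fy=6,interpolation=cv2.INTER_CUBIC)
for P in [HEAD+[0,0,.019],HANDLE+[0,0,.019]]:
    h=cv2.convexHull(((proj("top",place(P,qm))+.5)*6-.5).astype(np.float32)); cv2.polylines(vis,[h.astype(np.int32)],True,(0,255,0),1)
cv2.imwrite("pics/c3.png",vis[6*155:6*245,6*170:6*230])
# tray corners from brightness
k=((r>90)&(abs(r-b)<25)).astype(np.uint8); k[:, :175]=0;k[:,220:]=0;k[:160]=0;k[222:]=0
k=cv2.morphologyEx(k,cv2.MORPH_CLOSE,np.ones((7,7))); ys,xs=np.nonzero(k); print(cv2.minAreaRect(np.c_[xs,ys].astype(np.float32)))
E
```

```text
mallet [0.4586859  0.40234587] -0.12785387692877112 21.390795179438435Traceback (most recent call last):
  File "<stdin>", line 6, in <module>
  File "fit.py", line 21, in fit
    r=minimize(f,r.x,method="Nelder-Mead",options=dict(initial_simplex=np.vstack([r.x]+[r.x+np.eye(3)[i]*d[i]*.3 for i in range(3)]),xatol=1e-5,fatol=1e-4,maxiter=400))
    res = _minimize_neldermead(fun, x0, args, callback, bounds=bounds,
                               **options)
    fxr = func(xr)
    fx = function(np.copy(x), *(wrapper_args + args))
  File "fit.py", line 16, in <lambda>
    f=lambda q:((cv2.GaussianBlur(render(n,parts,q,box),(0,0),.6)-a)**2).sum()
                                  ~~~~~~^^^^^^^^^^^^^^^
  File "fit.py", line 11, in render
    uv=(proj(n,place(P,q))-[x0,y0]+.5)*S-.5
        ~~~~^^^^^^^^^^^^^^
  File "h.py", line 8, in proj
    c,M,t=cam(n); p=(np.atleast_2d(P)-t)@M
          ~~~^^^
  File "h.py", line 6, in cam
    c=manip.get_calibration(n); return c, rot(c["attitude"]).as_matrix(), np.array(c["xyz"])
ValueError: time passes only in moves, steps and waits
```

```bash
sed -i 's/^def cam(n):/import functools\n@functools.lru_cache(None)\ndef cam(n):/' h.py; python3 - <<'E'
from meas import *
print(manip.state()["time"])
im=np.load("top0.npy"); f=im.astype(float); b,g,r=f[...,0],f[...,1],f[...,2]
al2=np.clip((r-24)/170,0,1); al2[:224]=np.clip((r-b-10)/75,0,1)[:224]
h0=unproj("top",[[197.,228]],.019)[0]
for yb in (203,206):
  qm,e=fit("top",al2,[HEAD+[0,0,.019],HANDLE+[0,0,.019]],[h0[0],h0[1],-.05],(180,yb,216,242)); print("mallet",qm[:2],np.degrees(qm[2]),e)
vis=cv2.resize(im,None,fx=6,fy=6,interpolation=cv2.INTER_CUBIC)
for P in [HEAD+[0,0,.019],HANDLE+[0,0,.019]]:
    h=cv2.convexHull(((proj("top",place(P,qm))+.5)*6-.5).astype(np.float32)); cv2.polylines(vis,[h.astype(np.int32)],True,(0,255,0),1)
cv2.imwrite("pics/c3.png",vis[6*155:6*245,6*170:6*230])
# yellow centroid per row
for y in range(202,223,2):
    w=np.clip(r-b-15,0,None)[y,188:210]; 
    P=unproj("top",[[ (w*np.arange(188,210)).sum()/w.sum(),y]],.032)[0]; print(y,P[:2].round(4),w.sum().round())
E
```

```text
0.7
mallet [0.4586859  0.40234587] -0.12785387692877112 21.390795179438435
mallet [0.45870883 0.40212178] -0.16976381625959863 19.288997184921403
202 [0.5532 0.397 ] 469.0
204 [0.5455 0.3976] 443.0
206 [0.5379 0.3979] 459.0
208 [0.5302 0.3981] 458.0
210 [0.5226 0.398 ] 458.0
212 [0.515  0.3981] 457.0
214 [0.5074 0.3983] 456.0
216 [0.4998 0.3985] 460.0
218 [0.4922 0.3993] 453.0
220 [0.4846 0.3992] 478.0
222 [0.4771 0.3984] 511.0
```

View pics/c3.png

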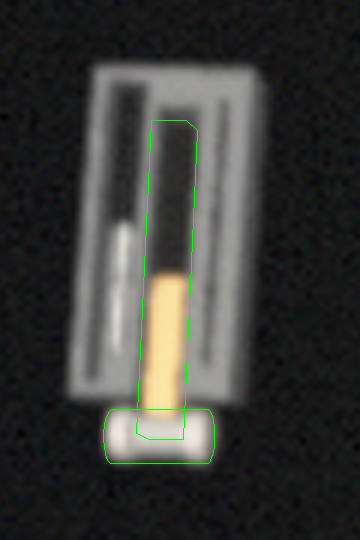

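```bash
cat >> meas.py <<'E'
CLEAT=[prism(np.array([[-15,-57.5],[15,-57.5],[15,57.5],[-15,57.5]])*mm,.018,.05)]
LWH=[prism(np.array([[-55,-80],[55,-80],[55,80],[-55,80]])*mm,.018,.068)]
LALL=[prism(np.array([[-55,-85],[55,-85],[55,85],[-55,85]])*mm,.018,.068)]
def tobase(q,qb):
    c,s=np.cos(qb[2]),np.sin(qb[2]); d=q[:2]-qb[:2]; return np.r_[c*d[0]+s*d[1],-s*d[0]+c*d[1],q[2]-qb[2]]
def frombase(p,qb):
    c,s=np.cos(qb[2]),np.sin(qb[2]); return np.r_[qb[0]+c*p[0]-s*p[1],qb[1]+s*p[0]+c*p[1],p[2]+qb[2]]
E
python3 - <<'E'
from meas import *
im=np.load("top0.npy"); f=im.astype(float); b,g,r=f[...,0],f[...,1],f[...,2]
qb=np.load("q0.npz")["b"]
al=np.clip((200-r)/90,0,1)
x=frombase(np.array([.047,.018,-.14]),qb)
qc,e=fit("top",al,CLEAT,x,(296,190,336,217),d=(.004,.004,.04)); print("cleat in base",tobase(qc,qb)*1000,e, np.degrees(tobase(qc,qb)[2]))
# top only
CT=[p.copy() for p in CLEAT]; CT[0][:,2]=.05
qc2,e=fit("top",al,CT,x,(296,190,336,217),d=(.004,.004,.04)); print("cleat top",tobase(qc2,qb)*1000,e)
al=np.clip((np.minimum(b,g)-130)/90,0,1)*(abs(r-b)<60)
LT=[p.copy() for p in LWH]; LT[0][:,2]=.068
x=frombase(np.array([-.03,-.005,0]),qb)
ql,e=fit("top",al,LT,x,(286,205,350,256),d=(.004,.004,.03)); print("laser",tobase(ql,qb)*1000,e)
vis=cv2.resize(im,None,fx=6,fy=6,interpolation=cv2.INTER_CUBIC)
for P,q,c in [(CLEAT[0],qc,(0,255,0)),(CT[0],qc2,(255,255,0)),(LT[0],ql,(0,0,255)),(BT[0],qb,(255,0,0))]:
    h=cv2.convexHull(((proj("top",place(P,q))+.5)*6-.5).astype(np.float32)); cv2.polylines(vis,[h.astype(np.int32)],True,c,1)
cv2.imwrite("pics/d1.png",vis[6*175:6*268,6*260:6*365])
E
```

```text
cleat in base [  49.01788031   17.02905144 -152.14508113] 46.666283360708114 -8.71727102244896
cleat top [  46.05937557   16.92544334 -142.74592836] 42.38876713845811
laser [-35.72640324 -12.72910544  -4.06037434] 62.06899491097508
```

View pics/d1.png

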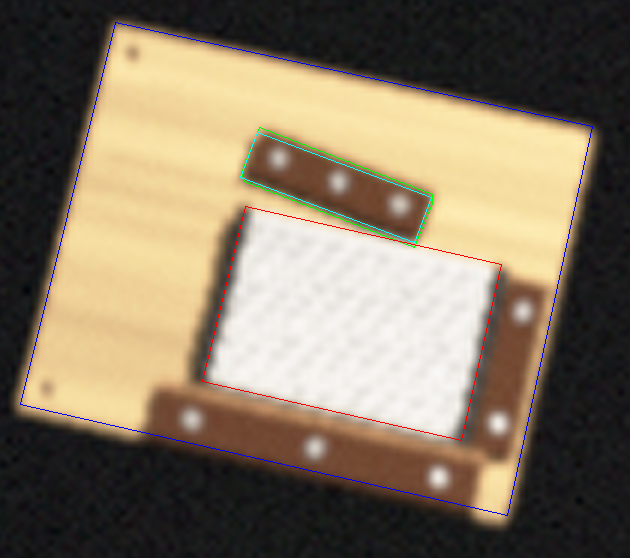

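```bash
python3 - <<'E'
from meas import *
im=np.load("top0.npy"); qb=np.load("q0.npz")["b"]
s=8
vis=cv2.resize(im,None,fx=s,fy=s,interpolation=cv2.INTER_CUBIC)
def line(a,b_,c):
    P=place(np.array([a,b_])*mm,qb); uv=((proj("top",P)+.5)*s-.5).astype(int); cv2.line(vis,tuple(map(int,uv[0])),tuple(map(int,uv[1])),c,1)
line((-90,-90,50),(-90,115,50),(0,255,0))
line((-125,-130,18),(-125,180,18),(255,0,0)); line((-125,-130,0),(-125,180,0),(255,0,255))
line((25,-90,68),(25,80,68),(0,0,255));line((-85,-90,68),(-85,80,68),(0,0,255))
for y in(-90,80): line((-85,y,68),(25,y,68),(0,0,255))
cv2.imwrite("pics/d2.png",vis[s*190:s*264,s*265:s*362])
# profile across base x at given y, several
f=im.astype(np.float32)
for y in (0,40,):
  xs=np.arange(-135,135,3); P=np.c_[xs,np.full(len(xs),y),np.full(len(xs),18.)]*mm
  uv=proj("top",place(P,qb)).astype(np.float32)
  v=cv2.remap(f,uv[:,0].reshape(1,-1),uv[:,1].reshape(1,-1),cv2.INTER_CUBIC)[0]
  print(y,[(int(x),int(a[2]),int(a[0])) for x,a in zip(xs,v)])
E
```

```text
0 [(-135, 27, 25), (-132, 39, 28), (-129, 63, 33), (-126, 87, 37), (-123, 103, 47), (-120, 115, 61), (-117, 128, 88), (-114, 149, 122), (-111, 162, 138), (-108, 156, 129), (-105, 135, 95), (-102, 121, 63), (-99, 133, 62), (-96, 161, 82), (-93, 171, 91), (-90, 171, 115), (-87, 189, 162), (-84, 226, 210), (-81, 233, 223), (-78, 238, 229), (-75, 243, 236), (-72, 246, 241), (-69, 243, 236), (-66, 242, 236), (-63, 241, 234), (-60, 240, 232), (-57, 243, 235), (-54, 245, 239), (-51, 243, 237), (-48, 242, 235), (-45, 240, 233), (-42, 237, 229), (-39, 240, 231), (-36, 243, 236), (-33, 245, 239), (-30, 245, 239), (-27, 245, 238), (-24, 241, 234), (-21, 238, 231), (-18, 235, 228), (-15, 231, 223), (-12, 230, 224), (-9, 239, 231), (-6, 244, 236), (-3, 241, 234), (0, 239, 233), (3, 233, 225), (6, 230, 222), (9, 234, 227), (12, 238, 230), (15, 241, 234), (18, 245, 239), (21, 246, 237), (24, 239, 221), (27, 223, 180), (30, 175, 124), (33, 115, 71), (36, 85, 41), (39, 96, 46), (42, 108, 49), (45, 113, 48), (48, 114, 49), (51, 113, 50), (54, 114, 49), (57, 113, 49), (60, 112, 48), (63, 119, 53), (66,
[... 1134 characters left out ...]
9, 231), (3, 235, 228), (6, 234, 226), (9, 237, 230), (12, 240, 233), (15, 237, 230), (18, 240, 233), (21, 242, 234), (24, 243, 226), (27, 243, 206), (30, 243, 176), (33, 234, 147), (36, 190, 110), (39, 125, 72), (42, 84, 42), (45, 87, 40), (48, 104, 45), (51, 110, 46), (54, 109, 47), (57, 109, 46), (60, 109, 47), (63, 110, 49), (66, 114, 48), (69, 120, 54), (72, 160, 85), (75, 211, 123), (78, 235, 143), (81, 242, 154), (84, 245, 160), (87, 246, 163), (90, 247, 166), (93, 249, 167), (96, 250, 171), (99, 249, 170), (102, 247, 166), (105, 247, 164), (108, 247, 163), (111, 248, 166), (114, 247, 166), (117, 245, 161), (120, 231, 141), (123, 174, 101), (126, 96, 59), (129, 38, 28), (132, 20, 19)]
```

View pics/d2.png

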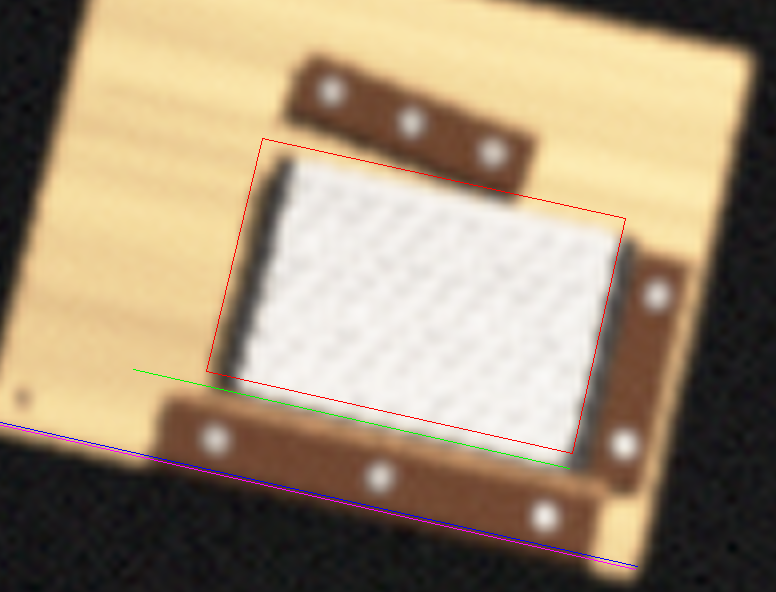

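```bash
cat > go.py <<'E'
import sys
from h import *
# usage: go.py x y z yangle  -> needed deltas from current pose; yangle = world angle of tool y (deg, mod 180)
s=manip.state(); T=rot(s["tool_rot"]).as_matrix(); p=np.array(s["tool_pos"])
tg=np.array(list(map(float,sys.argv[1:4])))
ya=np.degrees(np.arctan2(T[1,1],T[0,1]))
dw=(float(sys.argv[4])-ya+90)%180-90
print("t",s["time"],"p",p.round(4),"yang",ya.round(2),"tilt",T[:,2].round(4),"jaw",round(s["gripper_width"],3),"F",s["contact_force"].round(1), "M",s["ft_torque"].round(2))
print("shift tool now",(T.T@(tg-p)).round(4),"az turn",round(-dw,2))
T2=R.from_euler("z",dw,degrees=True).as_matrix()@T
print("shift tool after turn",(T2.T@(tg-p)).round(4), "j",s["joint_pos"].round(2))
E
python3 go.py .5693 -.3433 .12 -11.6
python3 -m creep '[[0,0,0,0.0398,-0.0072,0,1],[0,0,0,0.0398,-0.0072,0.009,1],[0,0,0,0.0398,-0.0072,0.009,1],[0,0,0,0.0398,-0.0072,0.009,1],[0,0,0,0.0398,-0.0072,0.009,1],[0,0,0,0.0398,-0.0072,0.009,1],[0,0,0,0.0398,-0.0072,0.009,1],[0,0,0,0.0398,-0.0072,0.009,1],[0,0,0,0.0398,-0.0072,0.009,1],[0,0,-6.5,0,0,0,1],[0,0,-6.5,0,0,0,1],[0,0,-6.5,0,0,0,1],[0,0,-6.5,0,0,0,1],[0,0,-6.5,0,0,0,1],[0,0,-6.5,0,0,0,1],[0,0,-6.5,0,0,0,1],[0,0,-6.5,0,0,0,1]]'
python3 go.py .5693 -.3433 .005 -11.6
python3 - <<'E'
from h import *
for n in("top","side"): cv2.imwrite(f"pics/e_{n}.png",manip.grab_frame(n))
E
```

```text
t 0.7 p [ 0.2768 -0.5604  0.2024] yang -63.71 tilt [ 0.e+00 -1.e-04 -1.e+00] jaw 1.0 F [ 0.5 -0.1 -0.3] M [0.01 0.02 0.01]
shift tool now [ 0.3584 -0.0651  0.0823] az turn -52.11
shift tool after turn [0.2715 0.2429 0.0824] j [-1.23  0.05  1.61 -0.    1.48 -0.12]
time: 2.12
tool_pos: [0.5693, -0.3436, 0.1303]
tool_rot: [-0.0, 0.774, 0.633, -0.0]
contact_force: [0.1, 0.2, 1.1]
gripper_width: 0.998
t 2.1167 p [ 0.5693 -0.3436  0.1303] yang -11.39 tilt [-1.e-04  0.e+00 -1.e+00] jaw 0.998 F [0.1 0.2 1.1] M [0.01 0.03 0.01]
shift tool now [ 0.0003 -0.      0.1253] az turn 0.21
shift tool after turn [ 0.0003 -0.      0.1253] j [-0.65  0.2   1.58 -0.    1.37 -0.46]
```

View pics/e_top.png

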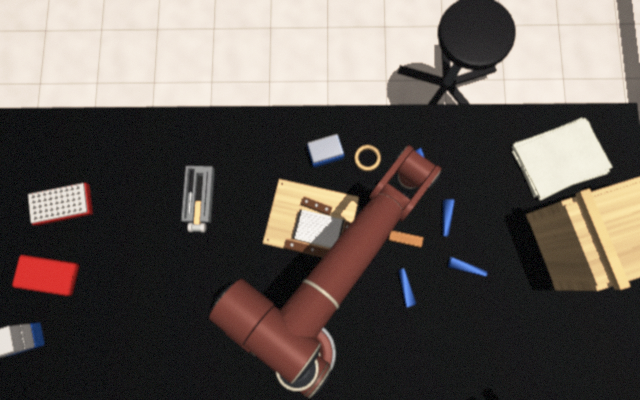

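View pics/e_side.png

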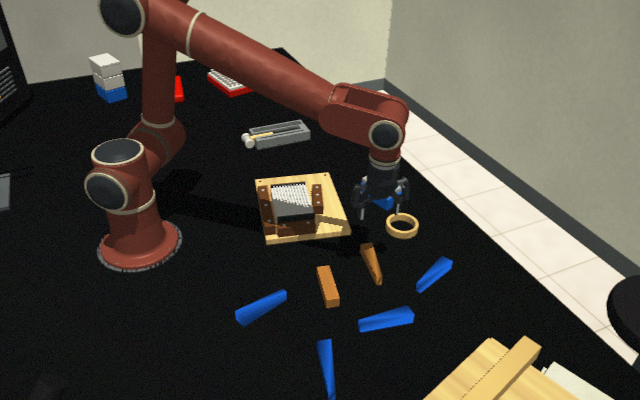

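```bash
python3 - <<'E'
from meas import *
im=cv2.imread("pics/e_side.png"); q0=np.load("q0.npz"); 
q,e=wedge(im,q0["w"],(355,235,390,292),"side"); print("wedge side",q[:2],np.degrees(q[2]),e)
s=6; vis=cv2.resize(im,None,fx=s,fy=s,interpolation=cv2.INTER_CUBIC)
def dr(P,q,c):
    h=cv2.convexHull(((proj("side",place(P,q))+.5)*s-.5).astype(np.float32)); cv2.polylines(vis,[h.astype(np.int32)],True,c,1)
dr(WEDGE[0],q0["w"],(0,255,0)); dr(WEDGE[0],q,(255,255,0))
qb=q0["b"]; dr(BT[0],qb,(255,0,0)); 
def line(a,b_,c):
    P=place(np.array([a,b_])*mm,qb); uv=((proj("side",P)+.5)*s-.5).astype(int); cv2.line(vis,tuple(map(int,uv[0])),tuple(map(int,uv[1])),c,1)
line((-90,-90,50),(-90,115,50),(0,255,0)); line((35-15,-90,68),(20,80,68),(0,0,255)); line((-90,-90,68),(-90,80,68),(0,0,255))
dr(CLEAT[0],frombase(np.array([.050,.017,-.1414]),qb),(0,255,255))
cv2.imwrite("pics/f1.png",vis[s*165:s*250,s*245:s*358]); cv2.imwrite("pics/f2.png",vis[s*230:s*295,s*350:s*400])
E
```

```text
wedge side [ 0.56515057 -0.35320061] -10.606748211672457 36.04333166225943
```

View pics/f1.png

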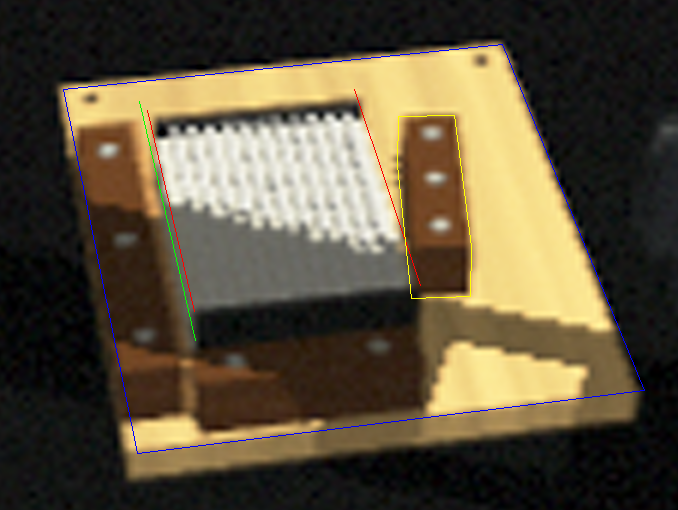

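View pics/f2.png

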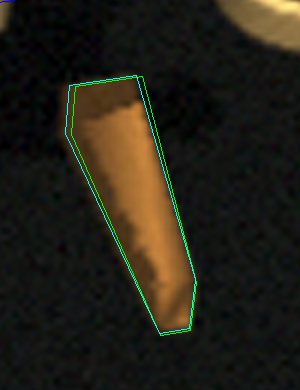

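```bash
python3 -m creep '[[0,0,0,0,0,0.04,1],[0,0,0,0,0,0.04,1],[0,0,0,0,0,0.03,1],[0,0,0,0,0,0.015,1],[0,0,0,0,0,0,0.1],[0,0,0,0,0,0,0],[0,0,0,0,0,0,0],[0,0,0,0,0,0,0],[0,0,0,0,0,0,0],[0,0,0,0,0,0,0],[0,0,0,0,0,0,0],[0,0,0,0,0,0,0]]'
python3 go.py .5693 -.3433 .075 -11.6
```

```text
time: 3.22
tool_pos: [0.5695, -0.3438, 0.0059]
tool_rot: [0.0, 0.776, 0.631, 0.0]
contact_force: [0.3, -0.1, -0.6]
gripper_width: 0.001
t 3.2167 p [ 0.5695 -0.3438  0.0059] yang -11.72 tilt [ 7.e-04 -5.e-04 -1.e+00] jaw 0.001 F [ 0.3 -0.1 -0.6] M [-0.01 -0.06 -0.01]
shift tool now [ 0.0004 -0.0002 -0.0691] az turn -0.12
shift tool after turn [ 0.0004 -0.0002 -0.0691] j [-0.65  0.33  1.65  0.    1.17 -0.45]
```

```bash
python3 - <<'E'
from h import *
s=6
im=manip.grab_frame("side"); cv2.imwrite("pics/g1.png",cv2.resize(im[190:310,330:450],None,fx=5,fy=5,interpolation=cv2.INTER_CUBIC))
im=manip.grab_frame("top"); cv2.imwrite("pics/g2.png",im)
E
```

```text
(no output)
```

View pics/g1.png

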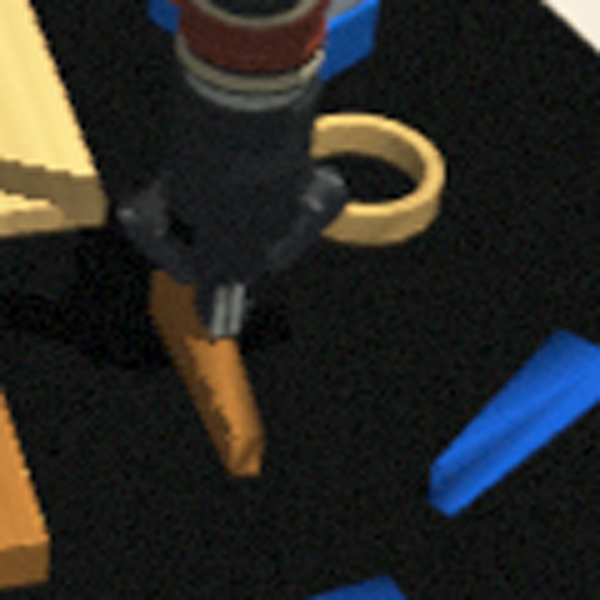

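```bash
python3 - <<'E'
from h import *
print(proj("side",[[.5695,-.3438,.0059],[.5695,-.3438,.035],[.5695,-.3438,.06]]))
print(unproj("side",[[375,257]],.006),unproj("side",[[375,257]],.03))
im=cv2.imread("pics/g2.png")
cv2.imwrite("pics/g3.png",cv2.resize(im[150:250,350:450],None,fx=6,fy=6,interpolation=cv2.INTER_CUBIC))
E
```

```text
[[371.92516349 262.9683129 ]
 [372.79102911 255.18485789]
 [373.55191586 248.34508091]]
[[ 0.5892261  -0.32647075  0.006     ]] [[ 0.57449527 -0.34799381  0.03      ]]
```

View pics/g3.png

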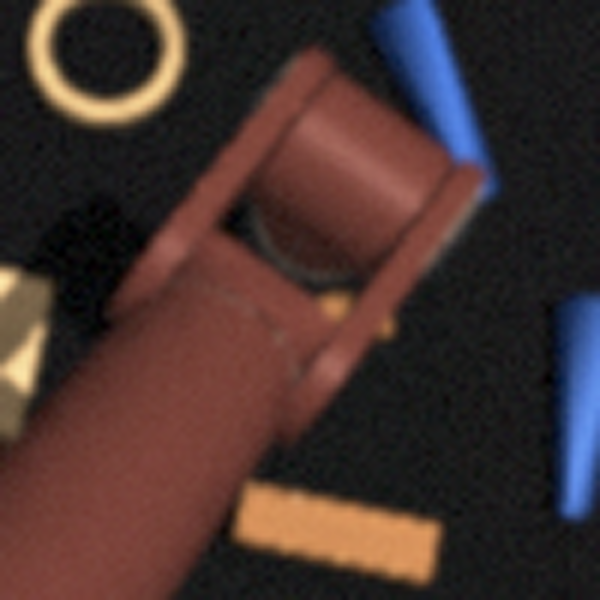

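```bash
python3 -m creep '[[0,0,0,0,0,-0.04,0],[0,0,0,0,0,-0.04,0],[0,0,0,0,0,0,0]]'
python3 - <<'E'
from h import *
im=manip.grab_frame("side"); s=manip.state(); p=s["tool_pos"]; print(p)
uv=proj("side",[p,p+[0,0,.019]]); print(uv)
vis=cv2.resize(im,None,fx=6,fy=6,interpolation=cv2.INTER_CUBIC)
for a in uv: cv2.drawMarker(vis,tuple(int(v) for v in (a+.5)*6),(0,255,0),0,20,1)
cv2.imwrite("pics/g4.png",vis[6*190:6*290,6*320:6*430])
E
```

```text
time: 3.57
tool_pos: [0.5739, -0.347, 0.0952]
tool_rot: [0.007, 0.775, 0.631, 0.002]
contact_force: [1.0, -0.9, 2.5]
gripper_width: 0.004
[ 0.57278332 -0.34628978  0.09212367]
[[376.0958706  239.58262957]
 [376.71436212 234.13875591]]
```

View pics/g4.png

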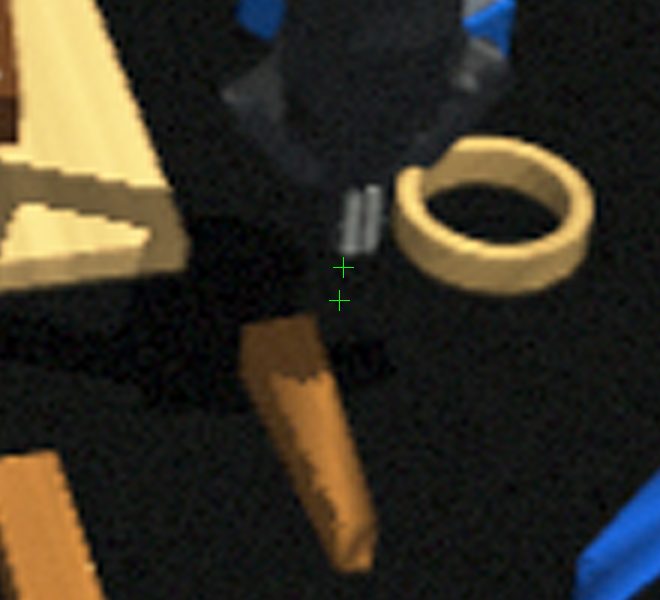

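```bash
python3 - <<'E'
from h import *
im=cv2.imread("pics/e_side.png")
p=np.array([.5693,-.3436,.1303]); y=np.array([np.cos(np.radians(-11.4)),np.sin(np.radians(-11.4)),0])
vis=cv2.resize(im,None,fx=6,fy=6,interpolation=cv2.INTER_CUBIC)
for P,c in [(p,(0,255,0)),(p+.0425*y+[0,0,.013],(0,0,255)),(p-.0425*y+[0,0,.013],(0,0,255)),(p+[0,0,.073],(255,0,255))]:
    cv2.drawMarker(vis,tuple(int(v) for v in (proj("side",P)[0]+.5)*6),c,0,20,1)
cv2.imwrite("pics/g5.png",vis[6*150:6*260,6*330:6*440])
E
```

```text
(no output)
```

View pics/g5.png

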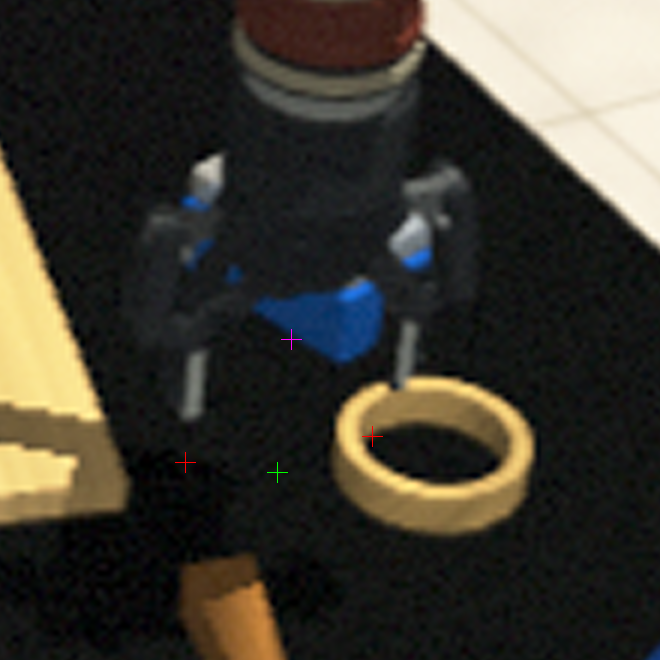

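```bash
python3 - <<'E'
from h import *
for o in(.024,.028,.032):
  print(o,unproj("side",[[380.2-.5,232.5-.5]],.0921+o)[0]-[.5728,-.3463,0],unproj("side",[[379.5-.5,216.7-.5]],.143+o)[0]-[.5693,-.3436,0])
s=manip.state();print(s["tool_pos"],s["joint_pos"],s["time"])
E
```

```text
0.024 [ 0.00825313 -0.00050637  0.1161    ] [0.00736858 0.00189518 0.167     ]
0.028 [ 0.00552866 -0.00444901  0.1201    ] [ 0.0044984  -0.00231339  0.171     ]
0.032 [ 0.00280418 -0.00839165  0.1241    ] [ 0.00162822 -0.00652196  0.175     ]
[ 0.57278332 -0.34628978  0.09212367] [-6.54864738e-01  2.32358233e-01  1.60386431e+00  6.35969721e-06
  1.29378418e+00 -4.50470712e-01] 3.6167
```

```bash
python3 -m creep '[[0,0,0,0,0,0,1],[0,0,0,0,0,0,1],[0,0,0,0,0,0,1],[0,0,0,0,0,0,1],[0,0,0,0,0,0,1]]'; python3 go.py .567 -.342 .01 -11.4
```

```text
time: 4.03
tool_pos: [0.5685, -0.3431, 0.0837]
tool_rot: [-0.001, 0.776, 0.631, -0.0]
contact_force: [-0.2, -0.6, -0.3]
gripper_width: 0.706
t 4.0333 p [ 0.5685 -0.3431  0.0837] yang -11.71 tilt [-0.002   0.0016 -1.    ] jaw 0.706 F [-0.2 -0.6 -0.3] M [-0.03 -0.03 -0.01]
shift tool now [ 0.0006 -0.0015  0.0737] az turn -0.31
shift tool after turn [ 0.0007 -0.0015  0.0737] j [-0.65  0.24  1.61  0.    1.29 -0.45]
```

```bash
python3 -m creep '[[0,0,0,0.0005,-0.0015,0.03,1],[0,0,0,0,0,0.03,1],[0,0,0,0,0,0.03,1],[0,0,0,0,0,0,1]]'; python3 -m creep '[[0,0,0,0,0,0.008,1],[0,0,0,0,0,0.005,1],[0,0,0,0,0,0,1]]'; python3 go.py .567 -.342 -.02 -11.4
```

```text
time: 4.37
tool_pos: [0.5628, -0.339, -0.0129]
tool_rot: [-0.007, 0.776, 0.631, -0.002]
contact_force: [-2.5, 1.1, -1.1]
gripper_width: 0.997
time: 4.62
tool_pos: [0.5684, -0.3432, -0.017]
tool_rot: [0.001, 0.776, 0.631, 0.0]
contact_force: [0.3, -0.0, 0.4]
gripper_width: 0.999
t 4.6167 p [ 0.5684 -0.3432 -0.017 ] yang -11.71 tilt [ 9.e-04 -6.e-04 -1.e+00] jaw 0.999 F [ 0.3 -0.   0.4] M [-0.04 -0.02  0.02]
shift tool now [ 0.0009 -0.0016  0.003 ] az turn -0.31
shift tool after turn [ 0.0009 -0.0016  0.003 ] j [-0.66  0.36  1.66  0.    1.13 -0.45]
```

```bash
python3 -m creep '[[0,0,0,0,-0.0015,0,0.6],[0,0,0,0,0,0,0],[0,0,0,0,0,0,0],[0,0,0,0,0,0,0],[0,0,0,0,0,0,0],[0,0,0,0,0,0,0]]'; python3 go.py .567 -.342 -.02 -11.4
python3 - <<'E'
from h import *
im=manip.grab_frame("side"); cv2.imwrite("pics/h1.png",cv2.resize(im[190:310,330:450],None,fx=5,fy=5,interpolation=cv2.INTER_CUBIC))
E
```

```text
time: 5.12
tool_pos: [0.567, -0.343, -0.0167]
tool_rot: [0.001, 0.776, 0.631, 0.0]
contact_force: [0.9, -0.3, 6.6]
gripper_width: 0.283
t 5.1167 p [ 0.567  -0.343  -0.0167] yang -11.71 tilt [ 0.0013 -0.001  -1.    ] jaw 0.283 F [ 0.9 -0.3  6.6] M [-0.11 -0.08 -0.02]
shift tool now [ 0.001  -0.0002  0.0033] az turn -0.31
shift tool after turn [ 0.001  -0.0002  0.0033] j [-0.66  0.35  1.66 -0.    1.13 -0.45]
```

View pics/h1.png

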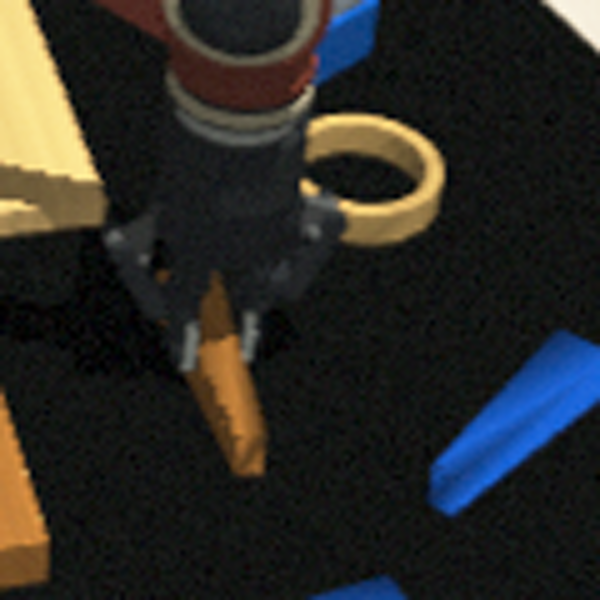

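```bash
python3 -m creep '[[0,0,0,0,0,-0.01,0],[0,0,0,0,0,-0.03,0],[0,0,0,0,0,-0.03,0],[0,0,0,0,0,-0.03,0],[0,0,0,0,0,0,0]]'; python3 go.py .5511 .0911 .083 -13.2
python3 - <<'E'
from h import *
im=manip.grab_frame("side"); cv2.imwrite("pics/h2.png",cv2.resize(im[170:290,330:450],None,fx=5,fy=5,interpolation=cv2.INTER_CUBIC))
E
```

```text
time: 5.58
tool_pos: [0.5703, -0.3453, 0.091]
tool_rot: [0.006, 0.776, 0.631, 0.001]
contact_force: [0.8, -1.6, 0.7]
gripper_width: 0.282
t 5.5833 p [ 0.5703 -0.3453  0.091 ] yang -11.7 tilt [ 0.0101 -0.0077 -0.9999] jaw 0.282 F [ 0.8 -1.6  0.7] M [-0.04 -0.1   0.04]
shift tool now [ 0.4235 -0.1074  0.0044] az turn 1.5
shift tool after turn [ 0.4206 -0.1184  0.0043] j [-0.66  0.23  1.61  0.    1.29 -0.45]
```

View pics/h2.png

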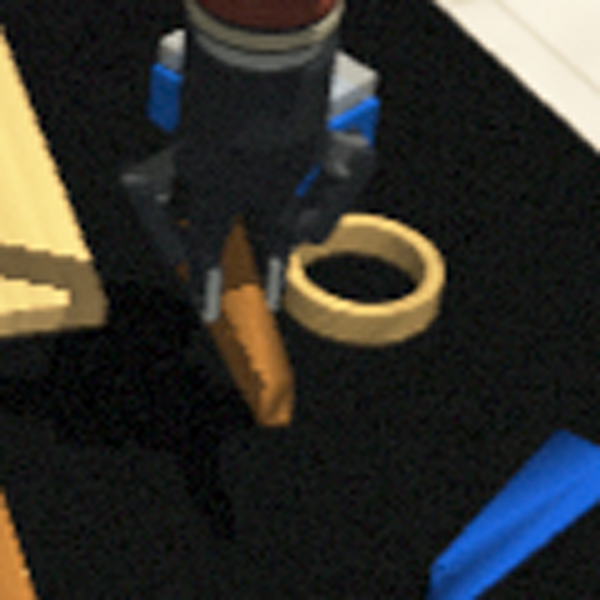

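```bash
python3 -m creep '[[0,0,1.5,0.02,-0.005,0,0],[0,0,0,0.0385,-0.0103,0,0],[0,0,0,0.0385,-0.0103,0,0],[0,0,0,0.0385,-0.0103,0,0],[0,0,0,0.0385,-0.0103,0,0],[0,0,0,0.0385,-0.0103,0,0],[0,0,0,0.0385,-0.0103,0,0],[0,0,0,0.0385,-0.0103,0,0],[0,0,0,0.0385,-0.0103,0,0],[0,0,0,0.0385,-0.0103,0,0],[0,0,0,0.0385,-0.0103,0,0],[0,0,0,0.015,-0.006,0,0],[0,0,0,0,0,0,0],[0,0,0,0,0,0,0]]'; python3 go.py .5511 .0911 .083 -13.2
python3 - <<'E'
from h import *
im=manip.grab_frame("side"); cv2.imwrite("pics/i1.png",cv2.resize(im[100:250,230:380],None,fx=5,fy=5,interpolation=cv2.INTER_CUBIC))
im=manip.grab_frame("top"); cv2.imwrite("pics/i2.png",cv2.resize(im[140:260,240:380],None,fx=5,fy=5,interpolation=cv2.INTER_CUBIC))
E
```

```text
time: 6.8
tool_pos: [0.5497, 0.0931, 0.081]
tool_rot: [-0.001, 0.783, 0.622, -0.001]
contact_force: [-0.3, -1.1, -0.9]
gripper_width: 0.28
t 6.8 p [0.5497 0.0931 0.081 ] yang -13.08 tilt [-2.3e-03 -5.0e-04 -1.0e+00] jaw 0.28 F [-0.3 -1.1 -0.9] M [-0.01 -0.06 -0.  ]
shift tool now [-0.0016  0.0018 -0.002 ] az turn 0.12
shift tool after turn [-0.0016  0.0018 -0.002 ] j [ 0.03  0.    1.88 -0.    1.27  0.26]
```

View pics/i1.png

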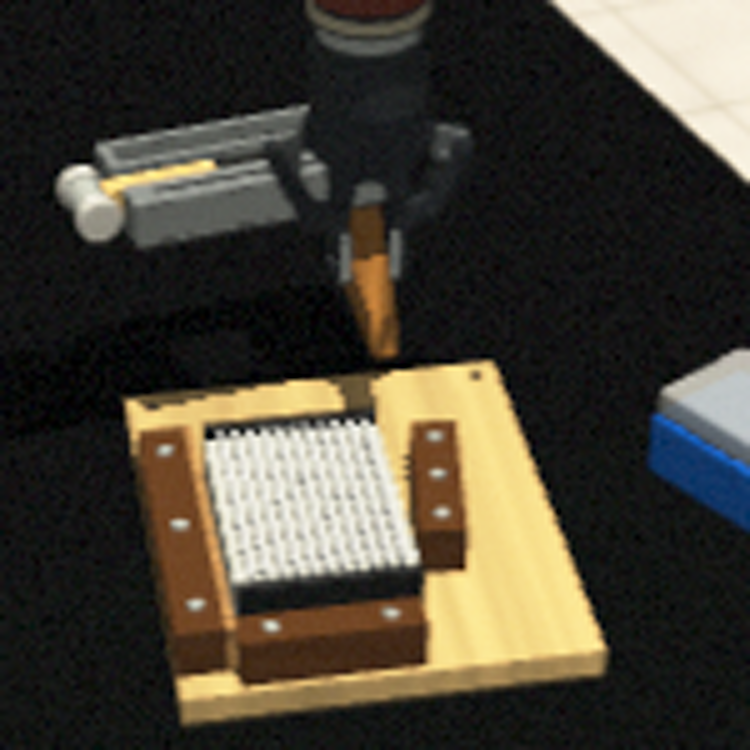

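View pics/i2.png

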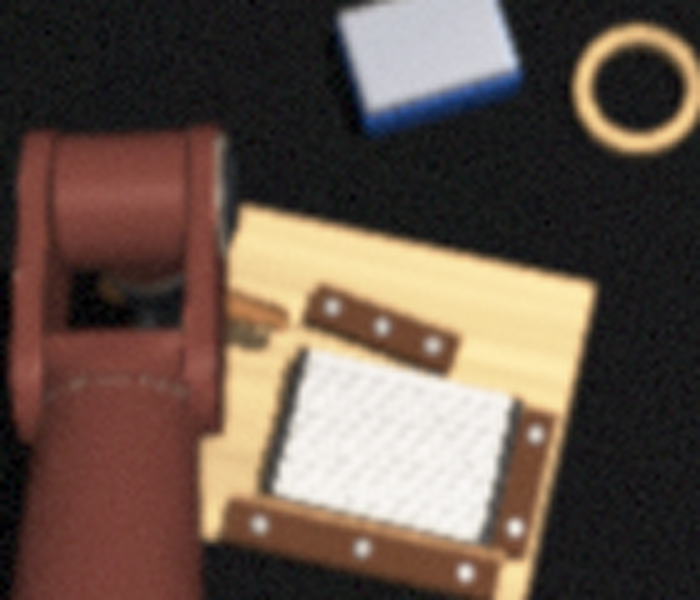

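```bash
cat > ov.py <<'E'
from meas import *
def ov(im,n,items,box,s,fn):
    vis=cv2.resize(im,None,fx=s,fy=s,interpolation=cv2.INTER_CUBIC)
    for P,q,c in items:
        h=cv2.convexHull(((proj(n,place(P,q))+.5)*s-.5).astype(np.float32)); cv2.polylines(vis,[h.astype(np.int32)],True,c,1)
    x0,y0,x1,y1=box; cv2.imwrite(fn,vis[y0*s:y1*s,x0*s:x1*s])
E
python3 - <<'E'
from ov import *
q=np.array([.5481,.0821,np.radians(-12.6)]); P=WEDGE[0]+[0,0,.0977]
qb=np.load("q0.npz")["b"]; qc=frombase(np.array([.050,.017,-.1414]),qb); ql=frombase(np.array([-.035,-.0127,-.00]),qb)
it=[(P,q,(0,255,0)),(CLEAT[0],qc,(0,255,255)),(LALL[0],ql,(0,0,255)),(BT[0],qb,(255,0,0))]
a=manip.grab_frame("side");b=manip.grab_frame("top"); np.save("s1.npy",a);np.save("t1.npy",b)
ov(a,"side",it,(250,130,360,250),6,"pics/j1.png"); ov(b,"top",it,(260,170,365,265),6,"pics/j2.png")
print(manip.state()["tool_pos"])
E
```

```text
[0.55077361 0.09117273 0.08189152]
```

View pics/j1.png

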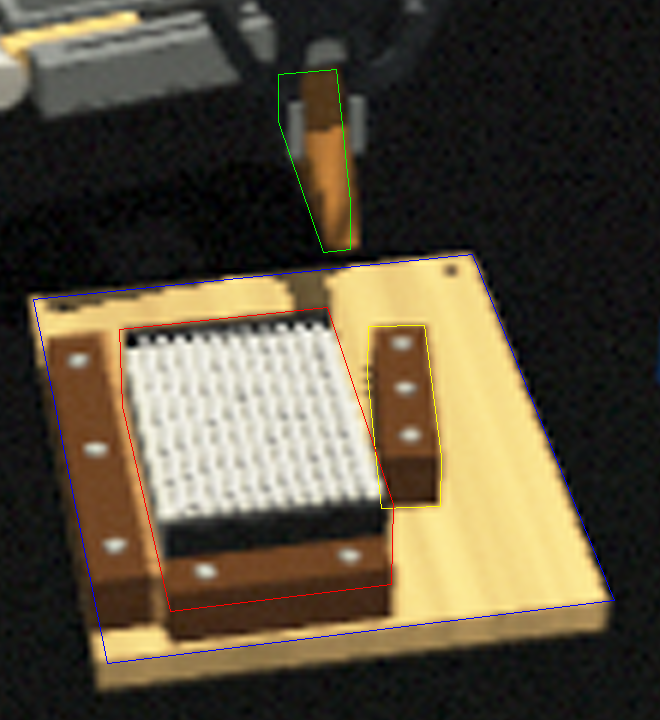

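View pics/j2.png

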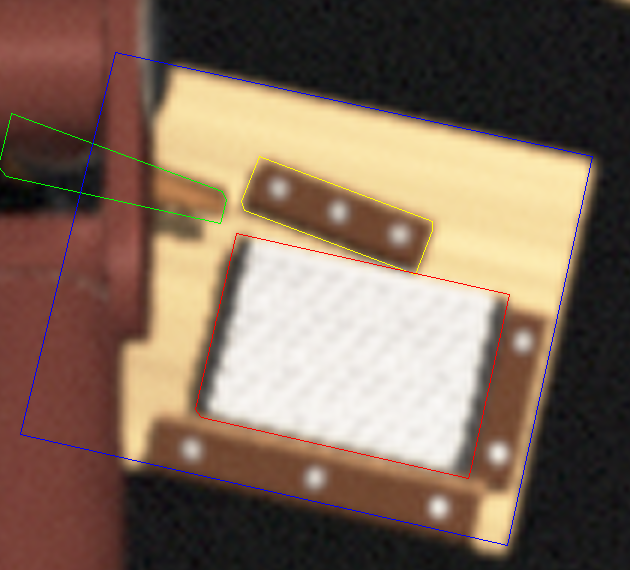

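```bash
python3 -m creep '[[0,0,0,0,-0.0012,0.03,0],[0,0,0,0,0,0.03,0],[0,0,0,0,0,0.012,0],[0,0,0,0,0,0.004,0],[0,0,0,0,0,0,0],[0,0,0,0,0,0,0],[0,0,0,0,0,0,0]]'
python3 - <<'E'
from ov import *
a=manip.grab_frame("side");b=manip.grab_frame("top"); s=manip.state(); p=s["tool_pos"]; print(p,s["contact_force"])
q=np.array([p[0]-.0003,p[1]-.0112,np.radians(-12.6)]); P=WEDGE[0]+[0,0,p[2]+.0167]
qb=np.load("q0.npz")["b"]; qc=frombase(np.array([.050,.017,-.1414]),qb); ql=frombase(np.array([-.036,-.0127,-.00]),qb)
it=[(P,q,(0,255,0)),(CLEAT[0],qc,(0,255,255)),(LALL[0],ql,(0,0,255))]
ov(a,"side",it,(250,140,360,250),6,"pics/k1.png"); ov(b,"top",it,(260,170,365,265),6,"pics/k2.png")
print(tobase(q,qb)*1000)
E
```

```text
time: 7.58
tool_pos: [0.5514, 0.0925, 0.0083]
tool_rot: [0.001, 0.784, 0.621, 0.001]
contact_force: [0.7, 0.5, -0.1]
gripper_width: 0.281
[0.55125255 0.09268378 0.00817696] [ 0.20288538 -0.26594047 -0.45707922]
[ 34.06934699 146.61960226   2.99736058]
```

View pics/k1.png

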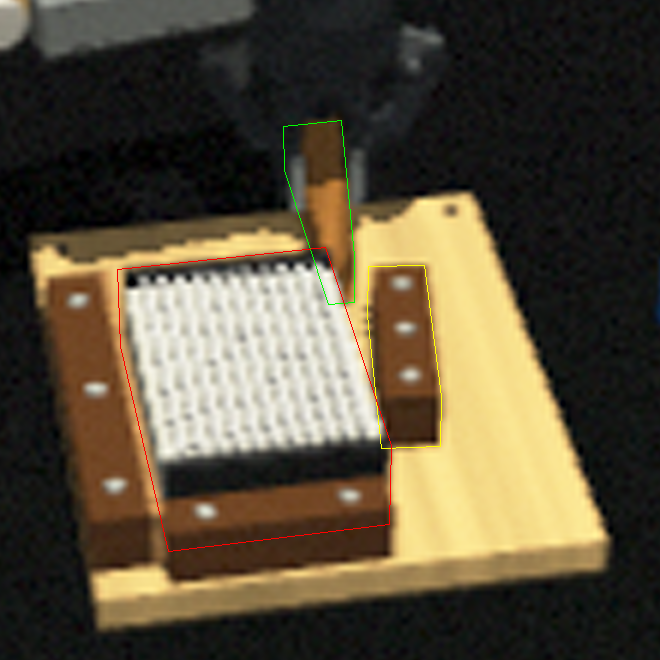

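View pics/k2.png

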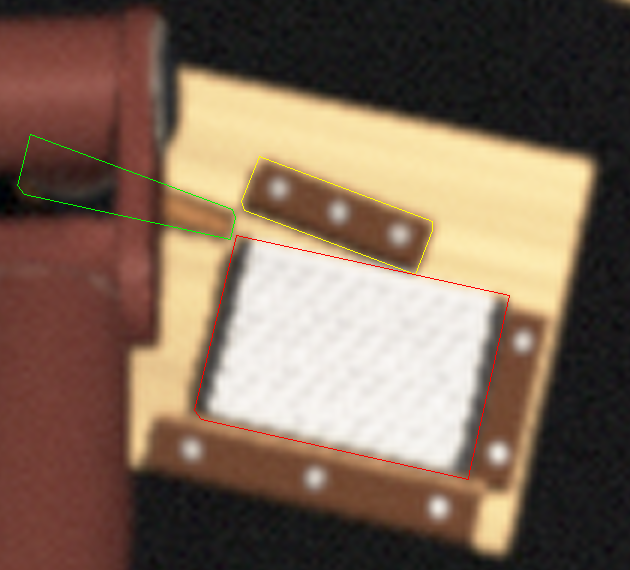

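```bash
python3 -m creep '[[0,0,0,0,-0.0013,0.003,0],[0,0,0,-0.01,0,0,0],[0,0,0,-0.01,0,0,0],[0,0,0,0,0,0,0]]'; python3 -m creep '[[0,0,0,-0.01,0,0,0],[0,0,0,-0.006,0,0,0],[0,0,0,-0.006,0,0,0],[0,0,0,0,0,0,0],[0,0,0,0,0,0,0]]'
python3 - <<'E'
from ov import *
a=manip.grab_frame("side");b=manip.grab_frame("top"); s=manip.state(); p=s["tool_pos"]; print(p,s["contact_force"],s["ft_torque"])
q=np.array([p[0]-.0003,p[1]-.0112,np.radians(-12.6)]); P=WEDGE[0]+[0,0,p[2]+.0167]
qb=np.load("q0.npz")["b"]; qc=frombase(np.array([.050,.017,-.1414]),qb); ql=frombase(np.array([-.036,-.0127,-.00]),qb)
it=[(P,q,(0,255,0)),(CLEAT[0],qc,(0,255,255))]
ov(a,"side",it,(270,150,350,240),8,"pics/l1.png"); ov(b,"top",it,(260,180,350,255),8,"pics/l2.png")
print(tobase(q,qb)*1000)
E
```

```text
time: 8.02
tool_pos: [0.5455, 0.0738, 0.0048]
tool_rot: [0.001, 0.784, 0.621, 0.002]
contact_force: [3.9, 0.5, -0.6]
gripper_width: 0.284
time: 8.43
tool_pos: [0.5404, 0.0506, 0.0043]
tool_rot: [0.002, 0.784, 0.621, 0.001]
contact_force: [3.9, -2.1, 0.3]
gripper_width: 0.285
[0.5399617  0.05097384 0.00409556] [ 4.00017618 -2.64111922  0.66149437] [-0.32061539 -0.69423613  0.21986619]
[ 32.27855576 103.44558528   2.99736058]
```

View pics/l1.png

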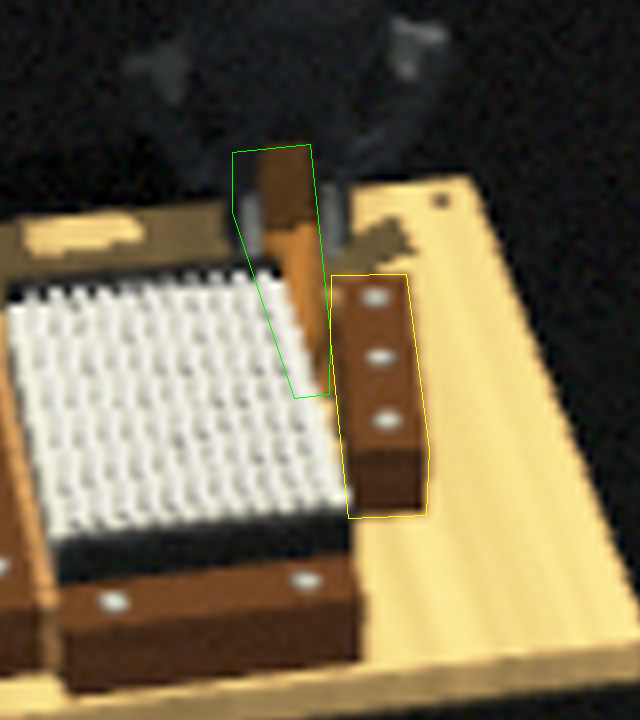

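View pics/l2.png

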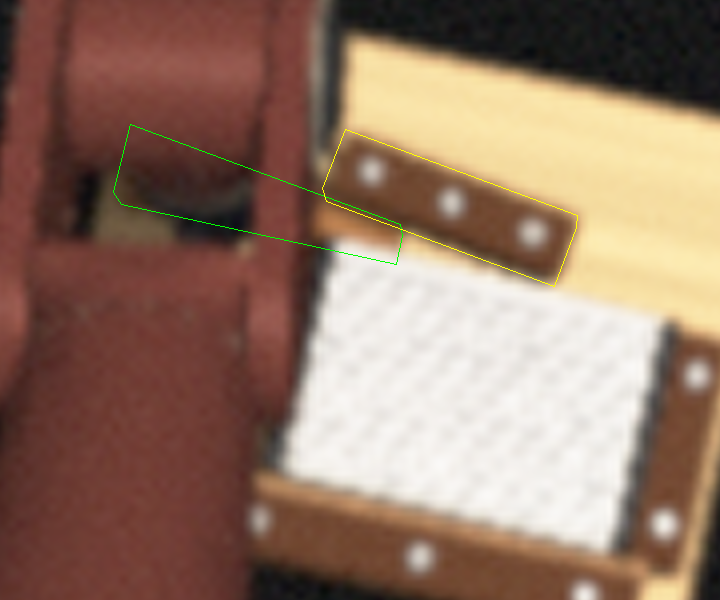

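```bash
python3 -m creep '[[0,0,0,0,0.0015,0,0],[0,0,0,0,0,0,0],[0,0,0,0,0,0,0]]'; python3 go.py .5417 .0506 .0025 -13.2
```

```text
time: 8.78
tool_pos: [0.54, 0.0514, 0.0031]
tool_rot: [0.0, 0.784, 0.621, -0.001]
contact_force: [2.4, -1.8, 0.2]
gripper_width: 0.283
t 8.7833 p [0.54   0.0514 0.0031] yang -13.2 tilt [-8.e-04 -7.e-04 -1.e+00] jaw 0.283 F [ 2.4 -1.8  0.2] M [-0.38 -0.39  0.14]
shift tool now [-0.0004  0.0018  0.0006] az turn -0.0
shift tool after turn [-0.0004  0.0018  0.0006] j [-0.04  0.07  1.95 -0.    1.12  0.19]
```

```bash
python3 -m creep '[[0,0,0,0,0.0015,0,0],[0,0,0,0,0,0,0],[0,0,0,0,0,0,0]]'; python3 go.py .5417 .0506 .0025 -13.2;
```

```text
time: 9.03
tool_pos: [0.5405, 0.0518, 0.0024]
tool_rot: [-0.001, 0.784, 0.621, -0.001]
contact_force: [-0.3, 0.6, -1.1]
gripper_width: 0.285
t 9.0333 p [0.5405 0.0518 0.0024] yang -13.22 tilt [-2.8e-03  7.0e-04 -1.0e+00] jaw 0.285 F [-0.3  0.6 -1.1] M [-0.    0.01  0.  ]
shift tool now [-0.0009  0.0014 -0.0001] az turn -0.02
shift tool after turn [-0.0009  0.0014 -0.0001] j [-0.04  0.07  1.95  0.    1.12  0.19]
```

```bash
python3 -m creep '[[0,0,0,0,0.0008,0.001,0],[0,0,0,0,0,0,0.32],[0,0,0,0,0,0,0.4],[0,0,0,0,0,0,0.55],[0,0,0,0,0,0,0.7],[0,0,0,0,0,-0.02,0.7],[0,0,0,0,0,-0.04,0.7],[0,0,0,0,0,-0.04,0.7],[0,0,0,0,0,-0.04,0.7],[0,0,0,0.04,0,0,1],[0,0,0,0.0417,0,0,1],[0,0,0,0.0417,0,0,1],[0,0,0,0.0417,0,0,1]]'; python3 go.py .455 .402 .1 -1
python3 - <<'E'
from ov import *
a=manip.grab_frame("side");b=manip.grab_frame("top"); np.save("s2.npy",a);np.save("t2.npy",b)
qb=np.load("q0.npz")["b"]; qc=frombase(np.array([.050,.017,-.1414]),qb)
w=frombase(np.array([.034,.103,0]),qb)
q,e=wedge(b,w,(258,185,312,222),z=.018); print(e,tobase(q,qb)*1000)
it=[(WEDGE[0]+[0,0,.018],w,(0,255,0)),(CLEAT[0],qc,(0,255,255))]
ov(a,"side",it,(270,150,350,240),8,"pics/m1.png"); ov(b,"top",it,(260,180,350,255),8,"pics/m2.png")
E
```

```text
time: 10.12
tool_pos: [0.5807, 0.2135, 0.1432]
tool_rot: [0.0, 0.784, 0.621, 0.001]
contact_force: [1.1, -0.3, 0.2]
gripper_width: 0.997
t 10.1167 p [0.5807 0.2135 0.1432] yang -13.26 tilt [ 1.4e-03  3.0e-04 -1.0e+00] jaw 0.997 F [ 1.1 -0.3  0.2] M [ 0.   -0.03 -0.03]
shift tool now [ 0.1546 -0.1657  0.043 ] az turn -12.26
shift tool after turn [ 0.1862 -0.1291  0.0431] j [ 0.23  0.08  1.69 -0.    1.38  0.46]
1082.8875519590372 [  41.5683649   107.93450243 -185.32505079]
```

View pics/m1.png

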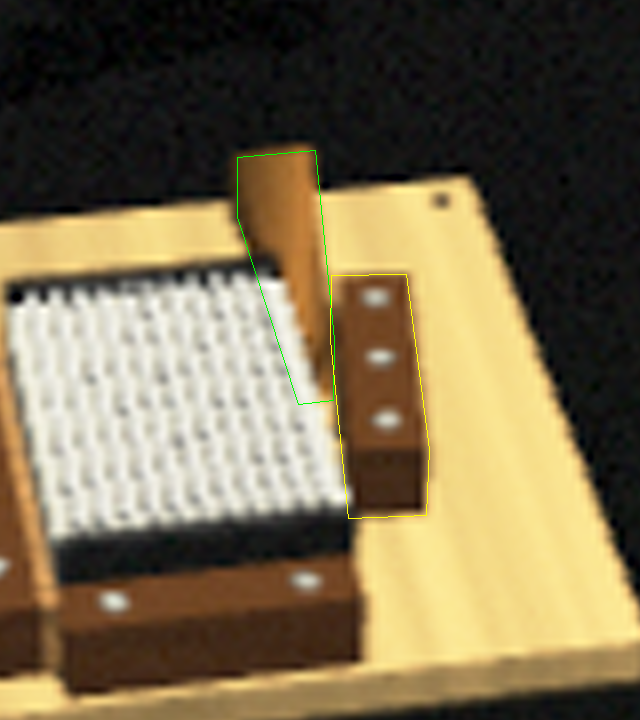

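View pics/m2.png

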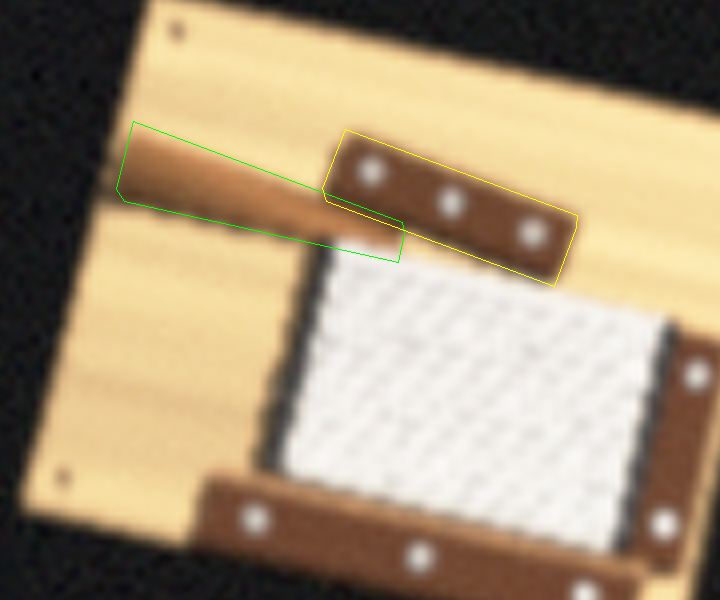

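```bash
python3 -m creep '[[0,0,0,0.0258,-0.0276,0,1],[0,0,0,0.0258,-0.0276,0,1],[0,0,0,0.0258,-0.0276,0,1],[0,0,0,0.0258,-0.0276,0,1],[0,0,0,0.0258,-0.0276,0,1],[0,0,-6.8,0.0258,-0.0276,0,1],[0,0,-6.8,0,0,0,1],[0,0,-6.8,0,0,0,1],[0,0,-6.8,0,0,0,1],[0,0,-6.8,0,0,0,1],[0,0,-6.8,0,0,0,1],[0,0,-6.8,0,0,0,1],[0,0,-6.8,0,0,0,1],[0,0,-6.8,0,0,0,1],[0,0,-6.8,0,0,0,1],[0,0,-6.8,0,0,0,1],[0,0,-6.8,0,0,0,1],[0,0,-6.8,0,0,0,1],[0,0,-6.8,0,0,0,1],[0,0,-6.8,0,0,0,1]]'; python3 go.py .455 .402 .05 89
python3 - <<'E'
from ov import *
a=manip.grab_frame("side");b=manip.grab_frame("top")
q=np.array([.4588,.401,-.017]); it=[(HEAD+[0,0,.019],q,(0,255,0)),(HANDLE+[0,0,.019],q,(0,255,0))]
ov(a,"side",it,(220,80,320,180),6,"pics/n1.png"); ov(b,"top",it,(150,150,250,250),6,"pics/n2.png")
E
```

```text
time: 11.88
tool_pos: [0.4545, 0.3998, 0.1423]
tool_rot: [-0.0, 0.008, 1.0, -0.0]
contact_force: [0.0, 0.3, 0.5]
gripper_width: 0.998
t 11.8833 p [0.4545 0.3998 0.1423] yang 89.09 tilt [-1.e-04 -3.e-04 -1.e+00] jaw 0.998 F [0.  0.3 0.5] M [ 0.01 -0.02 -0.01]
shift tool now [-0.0004  0.0023  0.0922] az turn 0.09
shift tool after turn [-0.0004  0.0023  0.0922] j [ 0.6   0.05  1.72 -0.    1.37 -0.96]
```

View pics/n1.png

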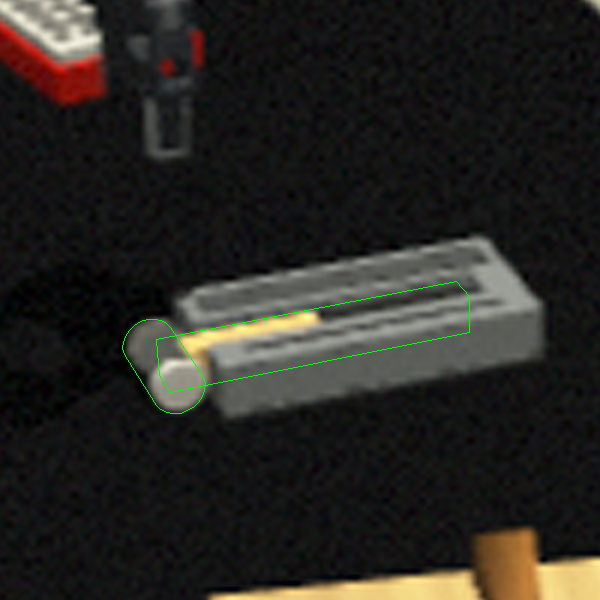

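View pics/n2.png

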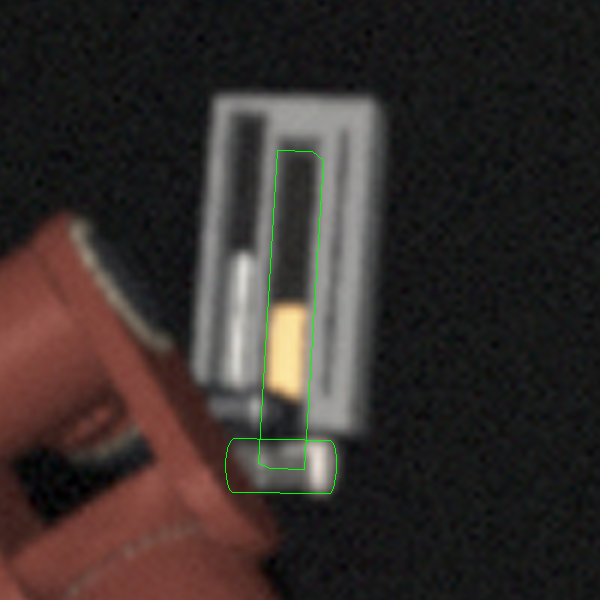

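```bash
python3 -m creep '[[0,0,0,-0.001,0.0022,0.04,1],[0,0,0,0,0,0.04,1],[0,0,0,0,0,0.04,1],[0,0,0,0,0,0.02,1],[0,0,0,0,0,0.01,1],[0,0,0,0,0,0,1]]'; python3 go.py .456 .402 -.02 89; python3 -m creep '[[0,0,0,0,0,0.006,1],[0,0,0,0,0,0.006,1],[0,0,0,0,0,0,1],[0,0,0,0,0,0,1]]'; python3 go.py .456 .402 -.02 89
python3 - <<'E'
from ov import *
a=manip.grab_frame("side")
ov(a,"side",[],(220,80,320,180),6,"pics/n3.png")
E
```

```text
time: 12.48
tool_pos: [0.4536, 0.4009, -0.0107]
tool_rot: [-0.002, 0.012, 1.0, -0.002]
contact_force: [0.5, 0.5, 0.3]
gripper_width: 1.001
t 12.4833 p [ 0.4536  0.4009 -0.0107] yang 88.66 tilt [-0.0046 -0.0033 -1.    ] jaw 1.001 F [0.5 0.5 0.3] M [ 0.01 -0.01 -0.04]
shift tool now [-0.0024  0.0012  0.0093] az turn -0.34
shift tool after turn [-0.0024  0.0012  0.0093] j [ 0.6   0.23  1.8  -0.    1.12 -0.95]
time: 12.82
tool_pos: [0.4563, 0.4031, -0.0185]
tool_rot: [0.001, 0.011, 1.0, 0.001]
contact_force: [-0.2, -0.4, -0.3]
gripper_width: 1.0
t 12.8167 p [ 0.4563  0.4031 -0.0185] yang 88.77 tilt [ 0.0016  0.0011 -1.    ] jaw 1.0 F [-0.2 -0.4 -0.3] M [-0.05 -0.04  0.02]
shift tool now [ 0.0002 -0.0011  0.0015] az turn -0.23
shift tool after turn [ 0.0002 -0.0011  0.0015] j [ 0.6   0.24  1.8  -0.    1.1  -0.95]
```

View pics/n3.png

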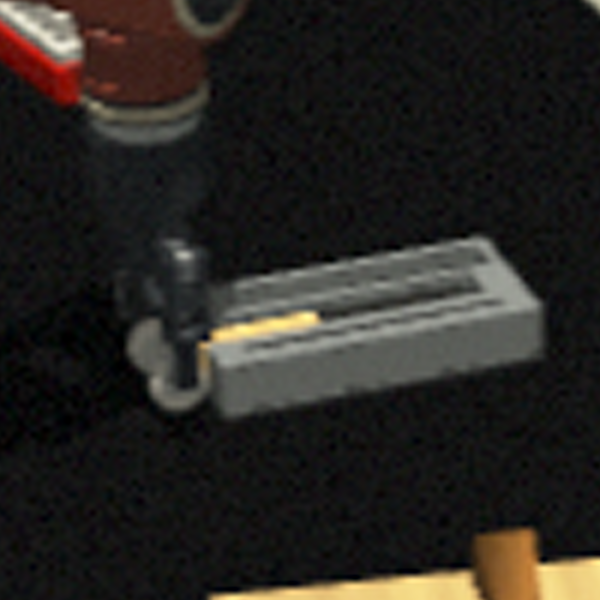

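```bash
python3 -m creep '[[0,0,0,0,-0.001,0.004,0.9],[0,0,0,0,0,0.002,0.5],[0,0,0,0,0,0,0],[0,0,0,0,0,0,0],[0,0,0,0,0,0,0],[0,0,0,0,0,0,0]]'; python3 go.py .456 .402 .1 89;python3 -m creep '[[0,0,0,0,0,-0.01,0],[0,0,0,0,0,-0.02,0],[0,0,0,0,0,-0.03,0],[0,0,0,0,0,-0.04,0],[0,0,0,0,0,0,0]]'; python3 go.py .456 .402 .1 89
python3 - <<'E'
from ov import *
a=manip.grab_frame("side")
ov(a,"side",[],(220,80,320,180),6,"pics/n4.png")
E
```

```text
time: 13.37
tool_pos: [0.4554, 0.4015, -0.0257]
tool_rot: [-0.0, 0.011, 1.0, -0.0]
contact_force: [-0.9, -0.7, 2.7]
gripper_width: 0.696
t 13.3667 p [ 0.4554  0.4015 -0.0257] yang 88.78 tilt [-2.e-04 -3.e-04 -1.e+00] jaw 0.696 F [-0.9 -0.7  2.7] M [-0.19  0.07 -0.06]
shift tool now [-0.0006  0.0005 -0.1257] az turn -0.22
shift tool after turn [-0.0006  0.0005 -0.1257] j [ 0.6   0.25  1.8  -0.    1.09 -0.95]
time: 13.78
tool_pos: [0.4599, 0.4049, 0.0835]
tool_rot: [0.006, 0.01, 1.0, 0.004]
contact_force: [2.0, 2.0, -0.0]
gripper_width: 0.693
t 13.7833 p [0.4599 0.4049 0.0835] yang 88.81 tilt [ 0.0116  0.0082 -0.9999] jaw 0.693 F [ 2.  2. -0.] M [ 0.12 -0.06  0.02]
shift tool now [ 0.0037 -0.0028 -0.0165] az turn -0.19
shift tool after turn [ 0.0037 -0.0028 -0.0165] j [ 0.6   0.11  1.75  0.    1.26 -0.95]
```

View pics/n4.png

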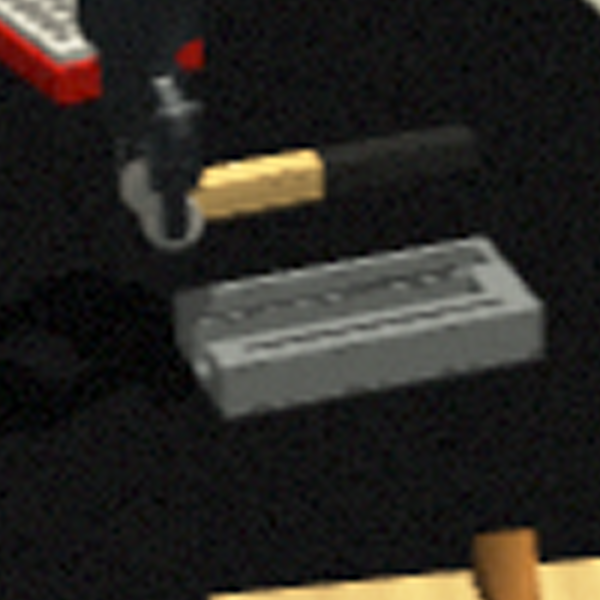

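```bash
python3 -m creep '[[0,0,0,0.0015,-0.025,0,0],[0,0,0,0.0015,-0.04,0,0],[0,0,0,0.0015,-0.04,0,0],[0,0,5.8,0.0015,-0.035,0,0],[0,0,5.8,0,-0.017,0,0],[0,0,0,0,0,0.03,0],[0,0,0,0,0,0.03,0],[0,0,0,0,0,0.025,0],[0,0,0,0,0,0.01,0],[0,0,0,0,0,0,0],[0,0,0,0,0,0,0]]'; python3 go.py .45 .245 -.027 77.2
```

```text
time: 14.75
tool_pos: [0.4437, 0.2448, -0.0213]
tool_rot: [-0.001, 0.111, 0.994, -0.0]
contact_force: [-0.4, 0.4, -2.6]
gripper_width: 0.693
t 14.75 p [ 0.4437  0.2448 -0.0213] yang 77.2 tilt [-1.9e-03 -6.0e-04 -1.0e+00] jaw 0.693 F [-0.4  0.4 -2.6] M [-0.    0.05 -0.07]
shift tool now [-0.0061  0.0016  0.0057] az turn 0.0
shift tool after turn [-0.0061  0.0016  0.0057] j [ 0.36  0.03  2.04  0.    1.07 -0.99]
```

Lower the last few mm, release, back off upward.

```bash
python3 -m creep '[[0,0,0,0,0,0.003,0],[0,0,0,0,0,0.002,0],[0,0,0,0,0,0,0],[0,0,0,0,0,0,0.75],[0,0,0,0,0,0,0.85],[0,0,0,0,0,0,1],[0,0,0,0,0,0,1],[0,0,0,0,0,-0.03,1],[0,0,0,0,0,-0.04,1],[0,0,0,0,0,-0.04,1],[0,0,0,-0.04,0,0,1],[0,0,0,-0.018,0,0,1],[0,0,0,0,0,0,1]]'; python3 go.py .5 .233 -.02 77.2
python3 - <<'E'
from ov import *
a=manip.grab_frame("side");b=manip.grab_frame("top"); np.save("s3.npy",a);np.save("t3.npy",b)
q=np.array([.447,.245,-.2234]); it=[(HEAD+[0,0,.017],q,(0,255,0)),(HANDLE+[0,0,.015],q,(0,255,0))]
ov(a,"side",it,(230,100,340,210),6,"pics/o1.png"); ov(b,"top",it,(200,150,300,250),6,"pics/o2.png")
E
```

```text
time: 15.83
tool_pos: [0.5053, 0.2316, 0.0875]
tool_rot: [0.003, 0.113, 0.994, 0.001]
contact_force: [-0.6, 0.9, -0.4]
gripper_width: 0.999
t 15.8333 p [0.5053 0.2316 0.0875] yang 77.08 tilt [ 0.0068  0.0014 -1.    ] jaw 0.999 F [-0.6  0.9 -0.4] M [ 0.03 -0.01  0.04]
shift tool now [ 6.200e-03 -1.000e-04  1.075e-01] az turn -0.12
shift tool after turn [ 6.200e-03 -1.000e-04  1.075e-01] j [ 0.3  -0.02  1.88 -0.    1.27 -1.05]
```

View pics/o1.png

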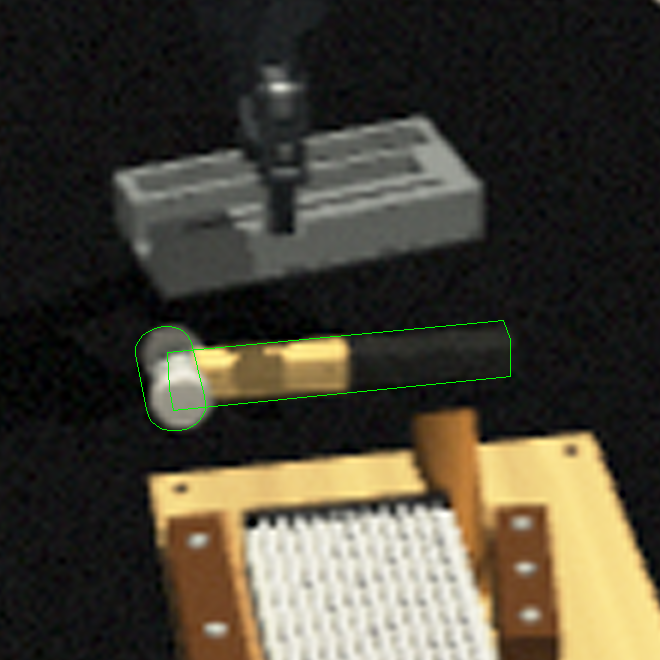

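View pics/o2.png

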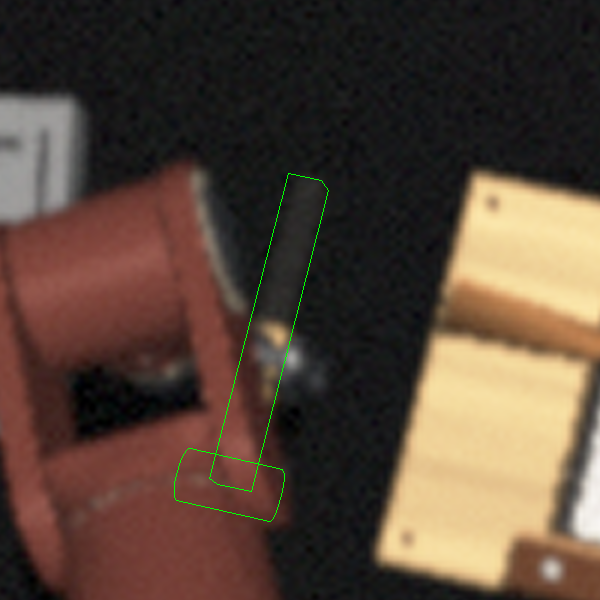

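```bash
python3 -m creep '[[0,0,0,0,0,0.04,1],[0,0,0,0,0,0.03,1],[0,0,0,0,0,0.015,1],[0,0,0,0,0,0,1],[0,0,0,0,0,0,1]]'; python3 go.py .505 .2316 -.012 77.2
```

```text
time: 16.35
tool_pos: [0.4988, 0.2318, -0.0023]
tool_rot: [-0.002, 0.111, 0.994, -0.001]
contact_force: [0.3, 0.4, 0.8]
gripper_width: 0.998
t 16.35 p [ 0.4988  0.2318 -0.0023] yang 77.22 tilt [-0.004  -0.0011 -1.    ] jaw 0.998 F [0.3 0.4 0.8] M [-0.   -0.01  0.01]
shift tool now [-0.0061  0.0012  0.0097] az turn 0.02
shift tool after turn [-0.0061  0.0012  0.0097] j [ 0.3   0.1   1.93  0.    1.12 -1.05]
```

```bash
python3 -m creep '[[0,0,0,-0.003,0,0.008,1],[0,0,0,0,0,0,0.5],[0,0,0,0,0,0,0],[0,0,0,0,0,0,0],[0,0,0,0,0,0,0],[0,0,0,0,0,0,0],[0,0,0,0,0,0,0],[0,0,0,0,0,0,0]]'; python3 go.py .505 .2316 -.012 77.2;  python3 -m creep '[[0,0,0,0,0,-0.01,0],[0,0,0,0,0,-0.03,0],[0,0,0,0,0,-0.03,0],[0,0,0,0,0,-0.03,0],[0,0,0,0,0,0,0],[0,0,0,0,0,0,0]]'; python3 go.py .505 .2316 -.012 77.2; 
python3 - <<'E'
from ov import *
a=manip.grab_frame("side");b=manip.grab_frame("top"); np.save("s4.npy",a);np.save("t4.npy",b); print(manip.state()["tool_pos"])
ov(a,"side",[],(230,100,340,210),6,"pics/p1.png"); ov(b,"top",[],(200,150,300,250),6,"pics/p2.png")
E
```

```text
time: 17.02
tool_pos: [0.5045, 0.2316, -0.0078]
tool_rot: [0.001, 0.112, 0.994, 0.0]
contact_force: [-0.7, -0.1, 4.2]
gripper_width: 0.236
t 17.0167 p [ 0.5045  0.2316 -0.0078] yang 77.18 tilt [ 1.1e-03  4.0e-04 -1.0e+00] jaw 0.236 F [-0.7 -0.1  4.2] M [-0.05  0.15  0.03]
shift tool now [-0.0005  0.0001  0.0042] az turn -0.02
shift tool after turn [-0.0005  0.0001  0.0042] j [ 0.3   0.11  1.92  0.    1.1  -1.05]
time: 17.52
tool_pos: [0.5052, 0.2317, 0.0934]
tool_rot: [0.002, 0.112, 0.994, 0.001]
contact_force: [0.4, 0.8, -3.3]
gripper_width: 0.23
t 17.5167 p [0.5052 0.2317 0.0934] yang 77.19 tilt [ 0.0041  0.0012 -1.    ] jaw 0.23 F [ 0.4  0.8 -3.3] M [-0.   -0.06 -0.02]
shift tool now [ 0.0006 -0.0004  0.1054] az turn -0.01
shift tool after turn [ 0.0006 -0.0004  0.1054] j [ 0.3  -0.02  1.88 -0.    1.28 -1.05]
[0.50250551 0.23088603 0.08952664]
```

View pics/p1.png

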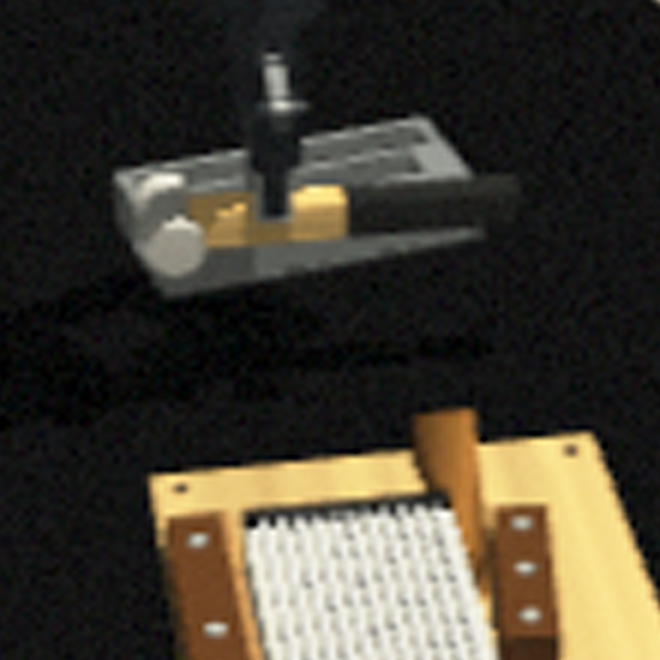

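View pics/p2.png

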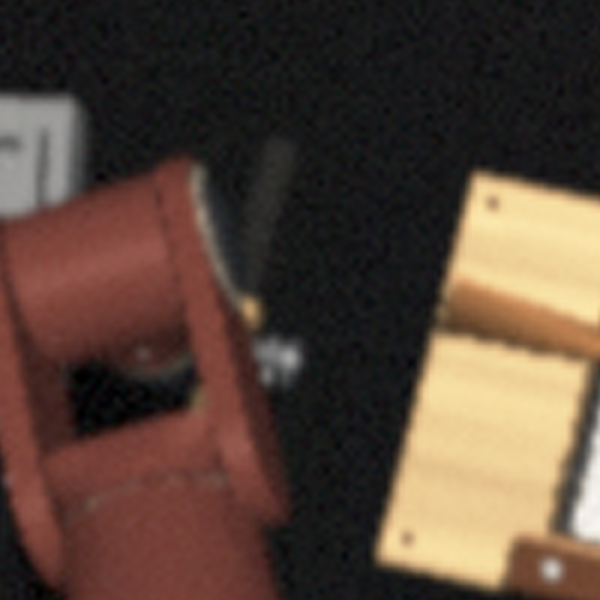

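```bash
python3 -m creep '[[0,0,0,-0.02,-0.008,0,0],[0,0,0,-0.035,-0.013,0,0],[0,0,0,-0.035,-0.013,0,0],[0,0,0,-0.035,-0.013,0,0],[0,0,0,-0.015,-0.006,0.02,0],[0,0,0,0,0,0.03,0],[0,0,0,0,0,0.02,0],[0,0,0,0,0,0,0],[0,0,0,0,0,0,0]]'; python3 go.py .6288 .1493 .0175 77.2
python3 - <<'E'
from ov import *
a=manip.grab_frame("side");b=manip.grab_frame("top"); p=manip.state()["tool_pos"]; print(p)
q=np.array([p[0]-.0565,p[1]+.0134,np.radians(-12.8)]);z=p[2]+.0225
it=[(HEAD+[0,0,z],q,(0,255,0)),(HANDLE+[0,0,z],q,(0,255,0))]
ov(a,"side",it,(260,110,370,220),6,"pics/p3.png"); ov(b,"top",it,(230,150,330,250),6,"pics/p4.png")
qb=np.load("q0.npz")["b"]; print(tobase(q,qb))
E
```

```text
time: 18.37
tool_pos: [0.6252, 0.1482, 0.017]
tool_rot: [-0.004, 0.112, 0.994, -0.001]
contact_force: [0.6, 0.1, -2.7]
gripper_width: 0.233
t 18.3667 p [0.6252 0.1482 0.017 ] yang 77.18 tilt [-8.2e-03 -9.0e-04 -1.0e+00] jaw 0.233 F [ 0.6  0.1 -2.7] M [-0.02 -0.06  0.  ]
shift tool now [-0.0032  0.0019 -0.0005] az turn -0.02
shift tool after turn [-0.0032  0.0019 -0.0005] j [ 0.12  0.27  1.69  0.    1.18 -1.23]
[0.62871957 0.14884595 0.0215898 ]
[ 0.03695631  0.23008504 -0.0004933 ]
```

View pics/p3.png

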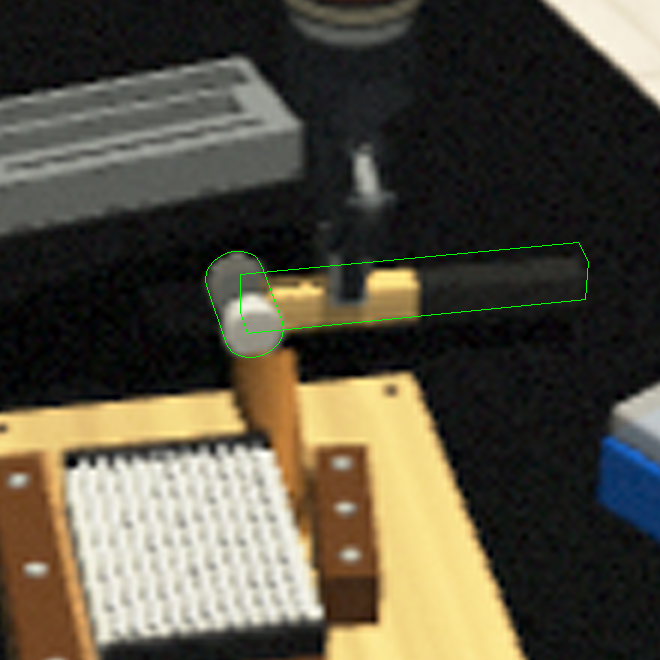

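View pics/p4.png

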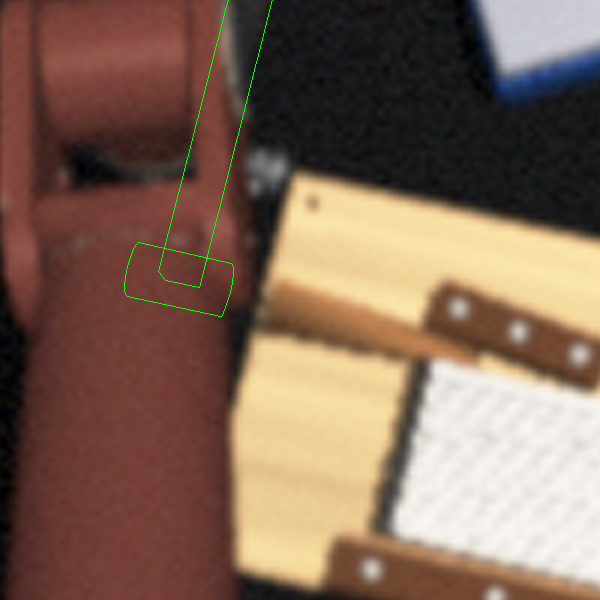

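```bash
python3 -m creep '[[0,0,0,0,-0.01,0.002,0],[0,0,0,0,-0.012,0,0],[0,0,0,0,-0.012,0,0],[0,0,0,0,-0.01,0,0]]'; python3 go.py .6288 .1493 .0175 77.2; python3 -m creep '[[0,0,0,0,0,0,0]]'; python3 -m creep '[[0,0,0,0,0.012,0,0],[0,0,0,0,0.015,0,0],[0,0,0,0,0,0,0]]'
cat > look.py <<'E'
import sys
from ov import *
a=manip.grab_frame("side");b=manip.grab_frame("top"); st=manip.state(); p=st["tool_pos"]; print(st["time"],p)
qb=np.load("q0.npz")["b"]
print("tcp base",tobase(np.r_[p[:2],0],qb)[:2]*1000)
# wedge: slide along y only
import numpy as np
ov(a,"side",[],(270,130,360,230),7,f"pics/{sys.argv[1]}s.png"); ov(b,"top",[],(240,165,350,255),7,f"pics/{sys.argv[1]}t.png")
cv2.imwrite(f"pics/{sys.argv[1]}.png",np.hstack([cv2.resize(cv2.imread(f"pics/{sys.argv[1]}s.png"),(400,444)),cv2.resize(cv2.imread(f"pics/{sys.argv[1]}t.png"),(400,327)) if 0 else cv2.copyMakeBorder(cv2.resize(cv2.imread(f"pics/{sys.argv[1]}t.png"),(400,327)),0,117,0,0,cv2.BORDER_CONSTANT)]))
E
python3 look.py r1
```

```text
time: 18.8
tool_pos: [0.6191, 0.1043, 0.0204]
tool_rot: [0.001, 0.112, 0.994, 0.0]
contact_force: [-0.4, 1.1, -1.8]
gripper_width: 0.236
t 18.8 p [0.6191 0.1043 0.0204] yang 77.15 tilt [ 0.0016  0.     -1.    ] jaw 0.236 F [-0.4  1.1 -1.8] M [ 0.14 -0.1  -0.04]
shift tool now [0.0005 0.046  0.0029] az turn -0.05
shift tool after turn [0.0005 0.046  0.0029] j [ 0.05  0.23  1.74 -0.    1.17 -1.3 ]
time: 18.88
tool_pos: [0.6187, 0.1032, 0.0199]
tool_rot: [0.0, 0.113, 0.994, -0.0]
contact_force: [-0.8, 0.4, -3.1]
gripper_width: 0.236
time: 19.13
tool_pos: [0.6256, 0.1351, 0.0198]
tool_rot: [0.001, 0.111, 0.994, 0.001]
contact_force: [-1.0, 0.2, -2.3]
gripper_width: 0.231
19.2333 [0.62508622 0.13354131 0.019338  ]
tcp base [ 94.86061773 213.77768792]
```

View pics/r1.png

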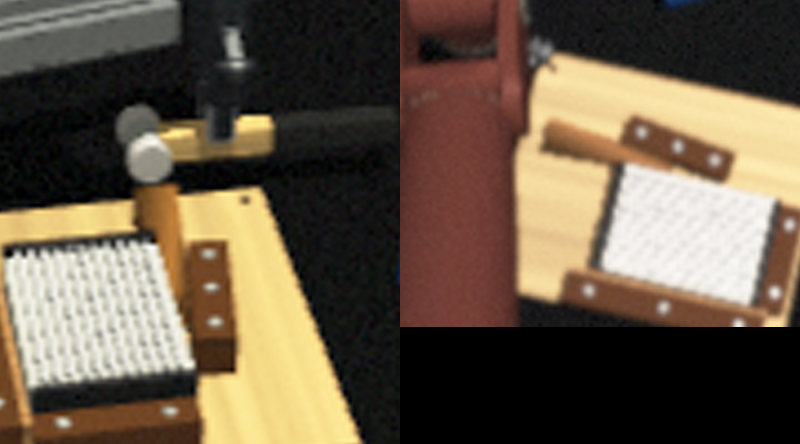

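```bash
python3 -m creep '[[0,0,0,0,-0.012,0,0],[0,0,0,0,-0.012,0,0],[0,0,0,0,-0.012,0,0],[0,0,0,0,-0.008,0,0]]'; python3 -m creep '[[0,0,0,0,0,0,0]]';  python3 -m creep '[[0,0,0,0,0.012,0,0],[0,0,0,0,0.015,0,0],[0,0,0,0,0,0,0]]'; python3 look.py r2
```

```text
time: 19.57
tool_pos: [0.6163, 0.0884, 0.02]
tool_rot: [0.002, 0.113, 0.994, 0.002]
contact_force: [5.3, 5.0, -2.8]
gripper_width: 0.233
time: 19.65
tool_pos: [0.616, 0.0877, 0.02]
tool_rot: [0.001, 0.113, 0.994, 0.001]
contact_force: [1.5, 2.6, -2.8]
gripper_width: 0.235
time: 19.9
tool_pos: [0.6212, 0.1179, 0.0193]
tool_rot: [-0.0, 0.111, 0.994, 0.0]
contact_force: [-0.7, -0.3, -2.8]
gripper_width: 0.228
20.0 [0.62081932 0.11660694 0.01894624]
tcp base [ 94.44292561 196.31902796]
```

View pics/r2.png

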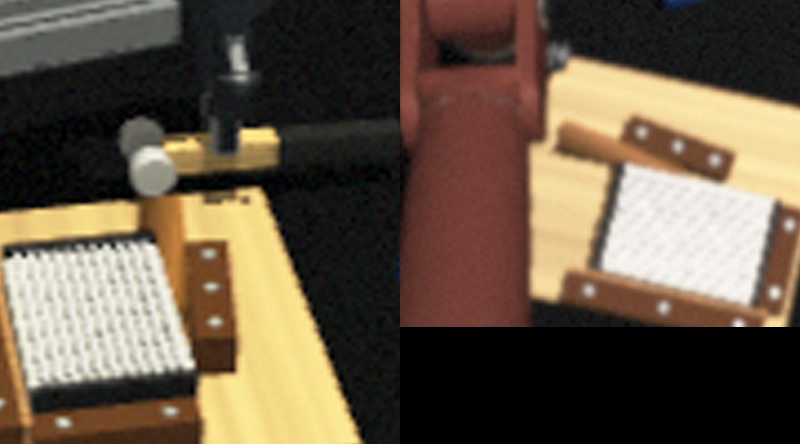

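```bash
python3 -m creep '[[0,0,0,0,-0.012,0,0],[0,0,0,0,-0.012,0,0],[0,0,0,0,-0.012,0,0],[0,0,0,0,-0.005,0,0]]'; python3 -m creep '[[0,0,0,0,0,0,0]]';  python3 -m creep '[[0,0,0,0,0.012,0,0],[0,0,0,0,0.015,0,0],[0,0,0,0,0,0,0]]'; python3 look.py r3
```

```text
time: 20.33
tool_pos: [0.6119, 0.0777, 0.0195]
tool_rot: [0.0, 0.115, 0.993, 0.005]
contact_force: [3.3, 21.5, -2.6]
gripper_width: 0.229
time: 20.42
tool_pos: [0.6118, 0.0782, 0.0196]
tool_rot: [-0.0, 0.115, 0.993, 0.005]
contact_force: [1.2, 14.7, -2.8]
gripper_width: 0.234
time: 20.67
tool_pos: [0.6184, 0.103, 0.0195]
tool_rot: [0.0, 0.111, 0.994, 0.0]
contact_force: [-0.6, -0.4, -2.6]
gripper_width: 0.234
20.7667 [0.6181031  0.10175781 0.01929687]
tcp base [ 95.07656505 181.23682254]
```

View pics/r3.png

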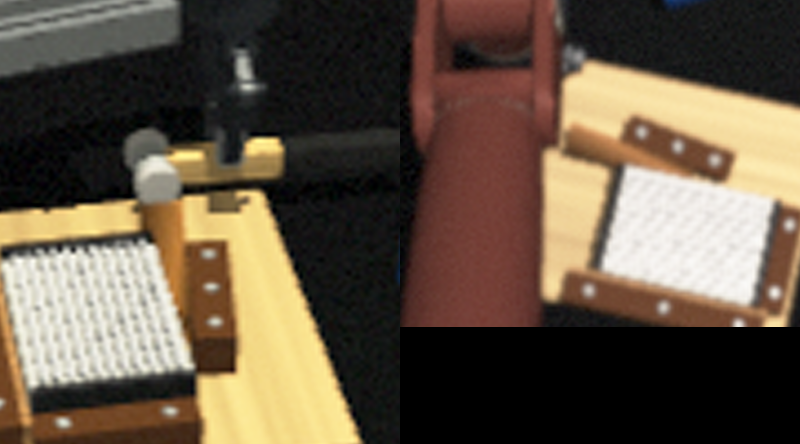

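```bash
python3 -m creep '[[0,0,0,0,-0.012,0,0],[0,0,0,0,-0.012,0,0],[0,0,0,0,-0.012,0,0],[0,0,0,0,-0.002,0,0]]'; python3 -m creep '[[0,0,0,0,0,0,0]]';  python3 -m creep '[[0,0,0,0,0.012,0,0],[0,0,0,0,0.015,0,0],[0,0,0,0,0,0,0]]'; python3 look.py r4
```

```text
time: 21.1
tool_pos: [0.6107, 0.0691, 0.0204]
tool_rot: [0.001, 0.116, 0.993, 0.008]
contact_force: [3.6, 24.6, -2.2]
gripper_width: 0.233
time: 21.18
tool_pos: [0.6106, 0.0695, 0.0203]
tool_rot: [0.001, 0.115, 0.993, 0.007]
contact_force: [3.7, 20.7, -3.5]
gripper_width: 0.232
time: 21.43
tool_pos: [0.6159, 0.092, 0.0194]
tool_rot: [0.0, 0.111, 0.994, 0.0]
contact_force: [0.1, -0.4, -3.0]
gripper_width: 0.234
21.5333 [0.61550339 0.0906187  0.0191794 ]
tcp base [ 95.00367765 169.79859434]
```

View pics/r4.png

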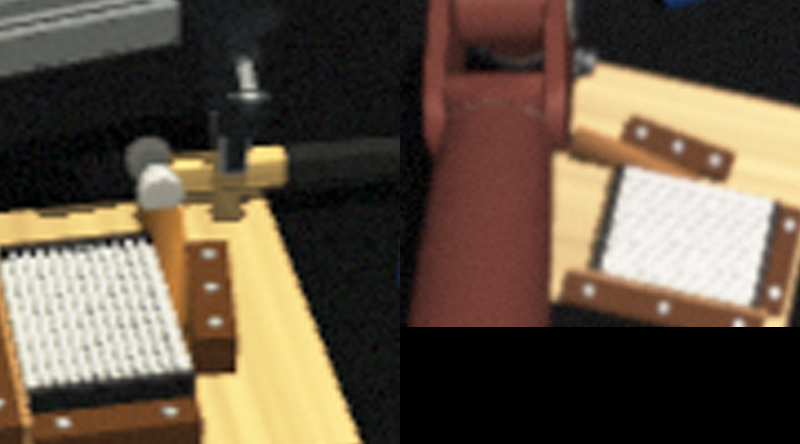

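```bash
python3 -m creep '[[0,0,0,0,-0.012,0,0],[0,0,0,0,-0.012,0,0],[0,0,0,0,-0.012,0,0]]'; python3 -m creep '[[0,0,0,0,0,0,0]]';  python3 -m creep '[[0,0,0,0,0.012,0,0],[0,0,0,0,0.014,0,0],[0,0,0,0,0,0,0]]'; python3 look.py r5;python3 -m creep '[[0,0,0,0,-0.012,0,0],[0,0,0,0,-0.012,0,0],[0,0,0,0,-0.012,0,0]]'; python3 -m creep '[[0,0,0,0,0,0,0]]';  python3 -m creep '[[0,0,0,0,0.012,0,0],[0,0,0,0,0.016,0,0],[0,0,0,0,0,0,0]]'; python3 look.py r6
```

```text
time: 21.78
tool_pos: [0.6116, 0.0614, 0.0213]
tool_rot: [0.005, 0.116, 0.993, 0.009]
contact_force: [15.6, 36.8, 1.0]
gripper_width: 0.235
time: 21.87
tool_pos: [0.6114, 0.062, 0.022]
tool_rot: [0.004, 0.117, 0.993, 0.01]
contact_force: [8.3, 27.4, -1.8]
gripper_width: 0.234
time: 22.12
tool_pos: [0.6134, 0.0818, 0.0193]
tool_rot: [0.0, 0.111, 0.994, 0.0]
contact_force: [-0.5, -0.3, -3.2]
gripper_width: 0.237
22.2167 [0.61300251 0.08049865 0.01896402]
tcp base [ 94.80188146 159.37607171]
time: 22.47
tool_pos: [0.6124, 0.0551, 0.0231]
tool_rot: [0.008, 0.117, 0.993, 0.013]
contact_force: [17.7, 41.9, 1.5]
gripper_width: 0.232
time: 22.55
tool_pos: [0.6122, 0.0543, 0.024]
tool_rot: [0.007, 0.117, 0.993, 0.012]
contact_force: [13.1, 33.3, -0.1]
gripper_width: 0.235
time: 22.8
tool_pos: [0.6118, 0.0742, 0.0197]
tool_rot: [0.0, 0.111, 0.994, 0.0]
contact_force: [-0.2, -0.2, -2.3]
gripper_width: 0.23
22.9 [0.61113271 0.07222063 0.01905562]
tcp base [ 94.80834335 150.88950425]
```

View pics/r6.png

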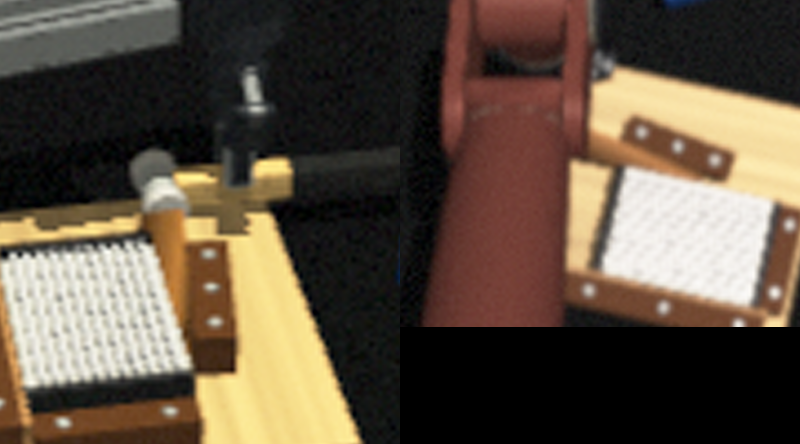

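```bash
python3 - <<'E'
from ov import *
a=manip.grab_frame("side");b=manip.grab_frame("top"); p=manip.state()["tool_pos"]; print(p)
q=np.array([p[0]-.0565,p[1]+.0134,np.radians(-12.8)]);z=p[2]+.0225
qb=np.load("q0.npz")["b"]; print(tobase(q,qb))
w=frombase(np.array([.032,.103-.038,0]),qb)
it=[(HEAD+[0,0,z],q,(0,255,0)),(HANDLE+[0,0,z],q,(0,255,0)),(WEDGE[0]+[0,0,.018],w,(255,255,0))]
ov(a,"side",it,(280,140,360,225),8,"pics/s1.png"); ov(b,"top",it,(270,175,345,255),8,"pics/s2.png")
ov(a,"side",[],(280,140,360,225),8,"pics/s3.png")
E
```

```text
[0.61106627 0.07191029 0.01889731]
[ 0.03674774  0.15115031 -0.0004933 ]
```

View pics/s1.png

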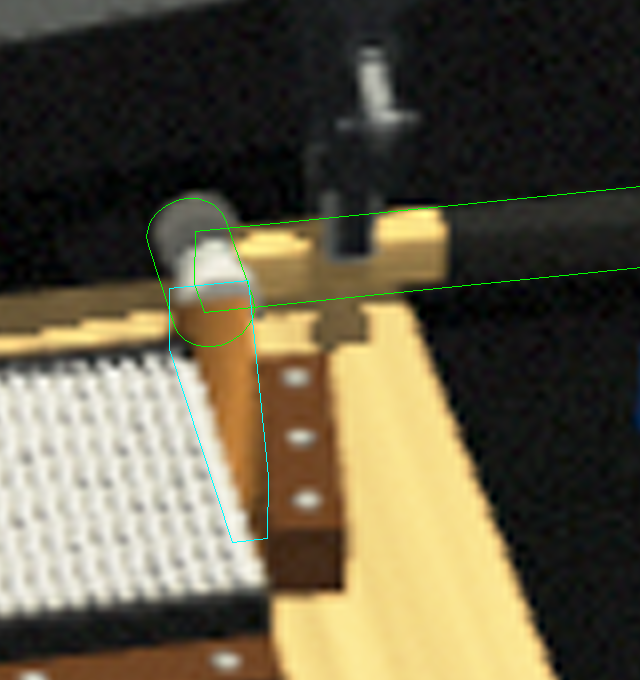

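View pics/s2.png

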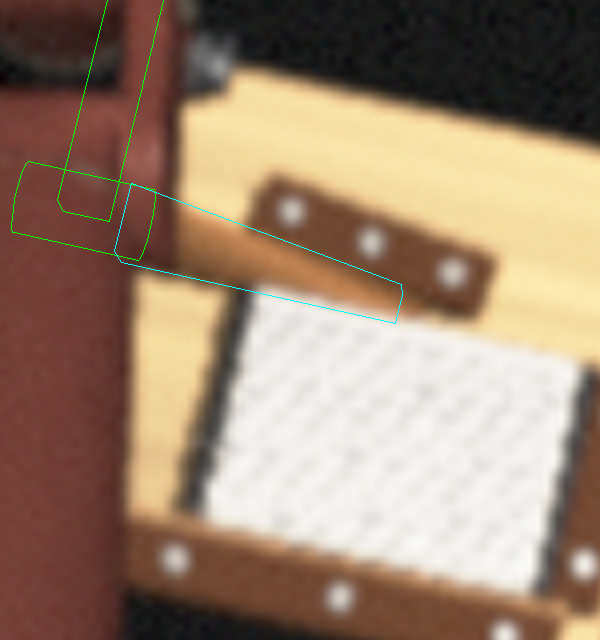

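```bash
python3 - <<'E'
from ov import *
a=manip.grab_frame("side"); np.save("s5.npy",a)
ov(a,"side",[],(285,150,370,215),9,"pics/s4.png")
E
```

```text
(no output)
```

View pics/s4.png

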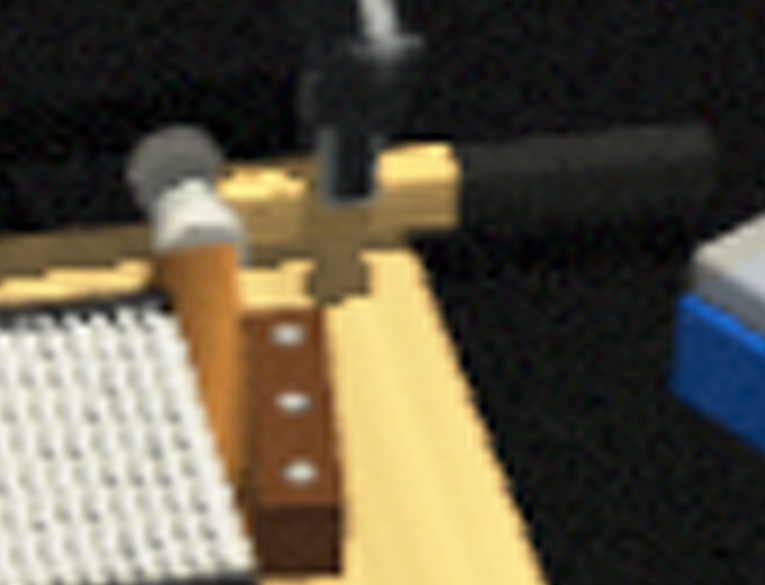

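```bash
python3 - <<'E'
from ov import *
qb=np.load("q0.npz")["b"]
def S(u,v,z,n="side"): 
    P=unproj(n,[[u-.5,v-.5]],z)[0]; return (tobase(np.r_[P[:2],0],qb)[:2]*1000).round(1)
print("butt top",S(162/9+285,248/9+150,.048),S(240/9+285,243/9+150,.048))
print("rear disc centre",S(175/9+285,165/9+150,.0414))
print("near face top",S(195/9+285,180/9+150,.058))
print("handle yellow end top corner",S(455/9+285,145/9+150,.05))
P=proj("side",place(np.array([[.058,0,.05]]),np.array([0,0,0])))
b=cv2.imread("pics/s2.png")
print("thin end top view",S(430/8+270,312/8+175,.048,"top"))
E
```

```text
butt top [ 24.4 122.7] [ 52.8 120.7]
rear disc centre [ 41.2 185.3]
near face top [ 41.7 149.4]
handle yellow end top corner [144.1 167. ]
thin end top view [ 24.7 -17.1]
```

```bash
python3 -m creep '[[0,0,0,0,0.02,0,0],[0,0,0,0,0.02,0,0],[0,0,0,0,0,0,0],[0,0,0,0,0,0,0]]'; python3 look.py t1; python3 - <<'E'
import cv2,numpy as np
A=[cv2.imread(f"pics/r{i}s.png")[250:700,100:400] for i in (4,5,6)]
A.append(cv2.imread("pics/t1s.png")[250:700,100:400])
v=np.hstack(A); cv2.imwrite("pics/t2.png",cv2.resize(v,(800,300)))
A=[cv2.imread(f"pics/{i}t.png")[150:450,250:560] for i in ("r4","r6","t1")]
cv2.imwrite("pics/t3.png",cv2.resize(np.hstack(A),(800,258)))
E
```

```text
time: 23.38
tool_pos: [0.6204, 0.1121, 0.0191]
tool_rot: [-0.0, 0.111, 0.994, -0.0]
contact_force: [1.0, -0.4, -3.4]
gripper_width: 0.231
23.4833 [0.62015986 0.11151335 0.01905056]
tcp base [ 94.92580298 191.20567662]
```

View pics/t2.png

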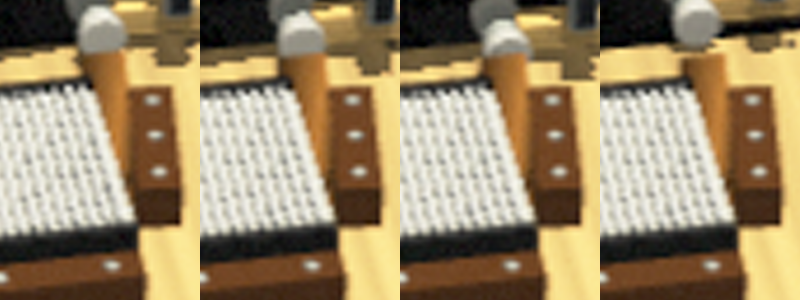

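View pics/t1s.png

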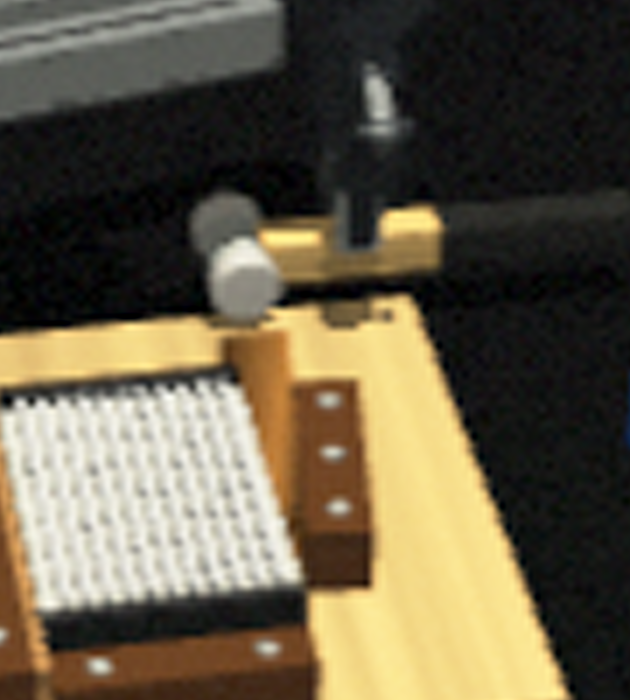

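View pics/t1t.png

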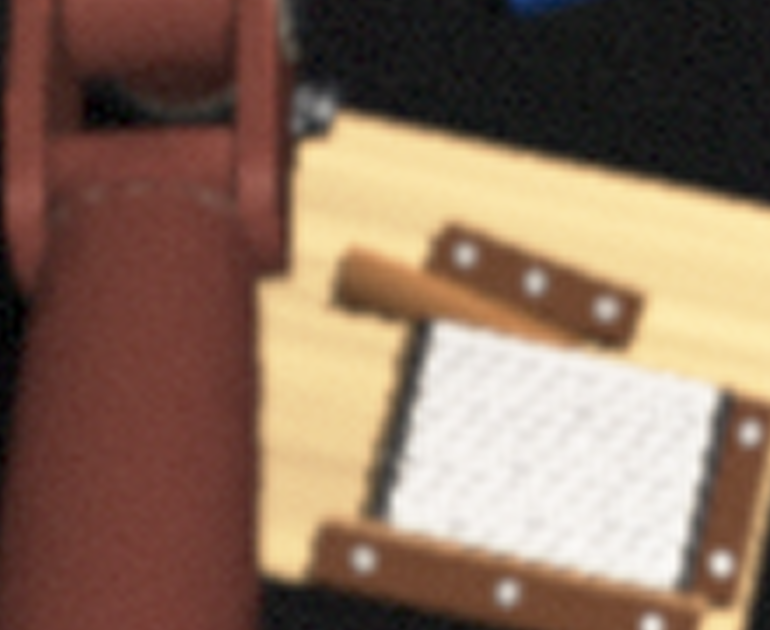

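```bash
python3 -m creep '[[0,0,0,0,-0.012,0,0],[0,0,0,0,-0.012,0,0],[0,0,0,0,-0.012,0,0],[0,0,0,0,-0.012,0,0],[0,0,0,0,-0.012,0,0]]'; python3 -m creep '[[0,0,0,0,0,0,0]]';  python3 -m creep '[[0,0,0,0,0.02,0,0],[0,0,0,0,0.02,0,0],[0,0,0,0,0.02,0,0],[0,0,0,0,0,0,0],[0,0,0,0,0,0,0]]'; python3 look.py t4; cat > cmp.py <<'E'
import cv2,numpy as np,sys
a,b=[cv2.imread(f"pics/{n}t.png") for n in sys.argv[1:3]]; c,d=[cv2.imread(f"pics/{n}s.png") for n in sys.argv[1:3]]
h=lambda im,x0,y0,x1,y1: im[y0:y1,x0:x1]
t=np.hstack([h(x,300,200,700,400) for x in(a,b)]); s=np.hstack([h(x,0,300,400,640) for x in(c,d)])
cv2.imwrite("pics/"+sys.argv[3],np.vstack([t,s]))
# subpixel shifts by phase correlation (in 7x px): wedge butt region and laser edge
for nm,x,y,r in(("wedge butt top",a,b,(325,235,425,320)),("laser top",a,b,(400,330,720,600)),("cleat top",a,b,(430,215,650,340)),("laser side",c,d,(10,380,300,650)),("wedge side",c,d,(215,320,300,420))):
    p,q=[cv2.cvtColor(h(k,*r),cv2.COLOR_BGR2GRAY).astype(np.float32) for k in(x,y)]
    w=cv2.createHanningWindow(p.shape[::-1],cv2.CV_32F); sh,rs=cv2.phaseCorrelate(p,q,w); print(nm,np.round(np.array(sh)/7,2),"px",round(rs,2))
E
python3 cmp.py t1 t4 t5.png
```

```text
time: 23.9
tool_pos: [0.612, 0.0597, 0.0219]
tool_rot: [0.006, 0.116, 0.993, 0.01]
contact_force: [14.2, 38.8, 0.3]
gripper_width: 0.229
time: 23.98
tool_pos: [0.6117, 0.0605, 0.0226]
tool_rot: [0.005, 0.117, 0.993, 0.011]
contact_force: [9.3, 28.9, -2.8]
gripper_width: 0.232
time: 24.4
tool_pos: [0.6204, 0.112, 0.0194]
tool_rot: [0.0, 0.111, 0.994, -0.0]
contact_force: [-0.7, 0.1, -2.9]
gripper_width: 0.233
24.5 [0.62014279 0.11123567 0.01918043]
tcp base [ 94.97054269 190.9310864 ]
wedge butt top [-0.  0.] px 0.57
laser top [-0. -0.] px 0.54
cleat top [0.08 0.07] px 0.48
laser side [-0.    0.01] px 0.91
wedge side [-0.01 -0.01] px 0.89
```

View pics/t5.png

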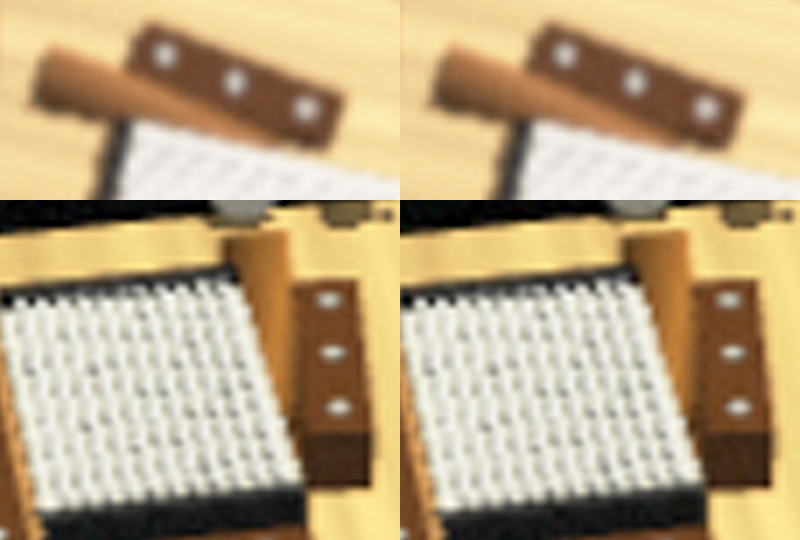

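```bash
python3 - <<'E'
from ov import *
a=np.load("s2.npy"); b=manip.grab_frame("side"); ta=np.load("t2.npy"); tb=manip.grab_frame("top")
def pc(x,y,r):
    p,q=[cv2.cvtColor(k[r[1]:r[3],r[0]:r[2]],cv2.COLOR_BGR2GRAY).astype(np.float32) for k in(x,y)]
    return np.round(cv2.phaseCorrelate(p,q,cv2.createHanningWindow(p.shape[::-1],cv2.CV_32F)),3) if 0 else cv2.phaseCorrelate(p,q,cv2.createHanningWindow(p.shape[::-1],cv2.CV_32F))
print("side laser",pc(a,b,(268,178,318,228))); print("side static",pc(a,b,(318,205,350,235)))
print("top laser",pc(ta,tb,(296,206,344,254)))
print("side initial->loose", pc(np.load("s1.npy"),a,(268,178,318,228)), "top", pc(np.load("top0.npy"),ta,(296,206,344,254)))
print("mm per px side x",proj("side",[[.45,-.06,.068]])-proj("side",[[.455,-.06,.068]]))
ov(a,"side",[],(262,175,300,240),10,"pics/u1.png");ov(b,"side",[],(262,175,300,240),10,"pics/u2.png")
cv2.imwrite("pics/u3.png",cv2.resize(np.hstack([cv2.imread("pics/u1.png"),cv2.imread("pics/u2.png")]),(760,600)))
E
```

```text
side laser ((-6.542139653662339, 1.0122234493234643), 0.1478424690246582)
side static ((-0.012148846327534102, -0.06599251115660465), 1.0132584979136785)
top laser ((0.04159771001647172, 0.15983841400862886), 0.8893129022585021)
side initial->loose ((-0.21177883649656337, 0.16060402556899334), 0.6661190460205079) top ((0.25354615559792393, 0.03595554885949426), 0.894400544050667)
mm per px side x [[-1.5366119  0.3935271]]
```

View pics/u3.png

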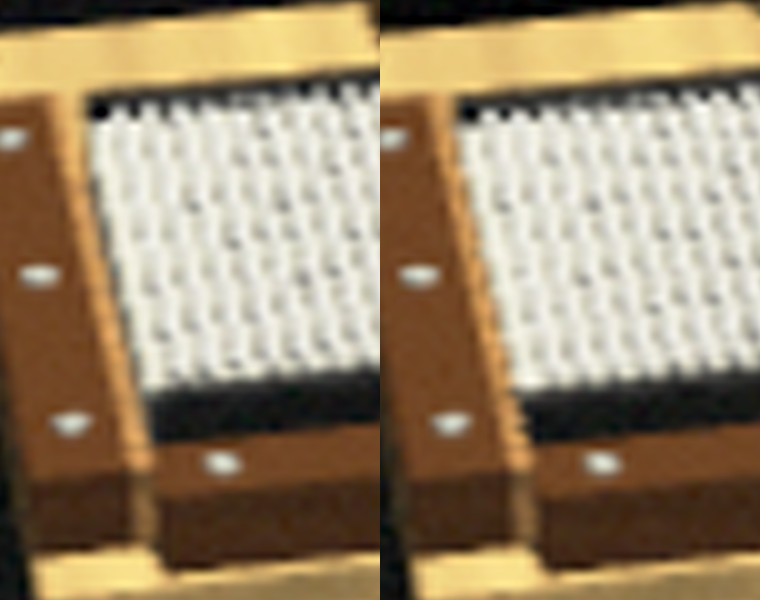

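```bash
python3 -m creep '[[0,0,0,0,0.02,-0.02,0],[0,0,0,0,0.02,-0.03,0],[0,0,0,0.02,0.02,-0.02,0],[0,0,0,0.035,0.01,0,0],[0,0,0,0.035,0.01,0,0],[0,0,0,0.035,0.012,0,0],[0,0,0,0.014,0,0,0],[0,0,0,0,0,0.03,0],[0,0,0,0,0,0.03,0],[0,0,0,0,0,0.02,0],[0,0,0,0,0,0,0],[0,0,0,0,0,0,0]]'; python3 go.py .5045 .2316 -.0078 77.2
python3 - <<'E'
from ov import *
a=manip.grab_frame("side"); ov(a,"side",[],(230,100,340,210),7,"pics/v1.png")
E
```

```text
time: 25.6
tool_pos: [0.5042, 0.2321, 0.0082]
tool_rot: [-0.001, 0.112, 0.994, -0.001]
contact_force: [-0.7, -0.5, -1.9]
gripper_width: 0.23
t 25.6 p [0.5042 0.2321 0.0082] yang 77.14 tilt [-0.003 -0.001 -1.   ] jaw 0.23 F [-0.7 -0.5 -1.9] M [ 0.03 -0.02  0.04]
shift tool now [-0.0005 -0.0004  0.016 ] az turn -0.06
shift tool after turn [-0.0005 -0.0004  0.016 ] j [ 0.3   0.09  1.92 -0.    1.13 -1.05]
```

View pics/v1.png

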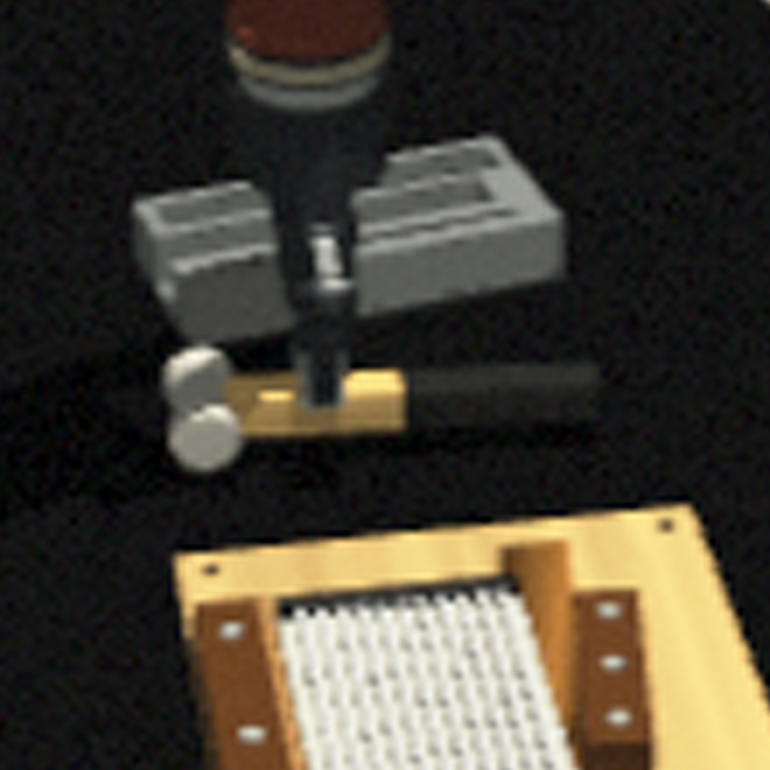

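```bash
python3 -m creep '[[0,0,0,0,0,0.006,0],[0,0,0,0,0,0.005,0],[0,0,0,0,0,0,0]]'; python3 -m creep '[[0,0,0,0,0,0.003,0],[0,0,0,0,0,0,0],[0,0,0,0,0,0,0]]'
```

```text
time: 25.9
tool_pos: [0.5056, 0.233, -0.0016]
tool_rot: [0.0, 0.112, 0.994, 0.0]
contact_force: [-0.9, -0.6, -2.5]
gripper_width: 0.232
time: 26.15
tool_pos: [0.5053, 0.2331, -0.0047]
tool_rot: [-0.0, 0.112, 0.994, -0.0]
contact_force: [0.2, -0.2, -3.2]
gripper_width: 0.232
```

```bash
python3 -m creep '[[0,0,0,0,0,0.003,0],[0,0,0,0,0,0,0],[0,0,0,0,0,0,0]]';python3 -m creep '[[0,0,0,0,0,0.002,0],[0,0,0,0,0,0,0]]'
```

```text
time: 26.4
tool_pos: [0.506, 0.2335, -0.0062]
tool_rot: [0.0, 0.111, 0.994, 0.0]
contact_force: [-2.9, 0.4, 5.0]
gripper_width: 0.233
time: 26.57
tool_pos: [0.5061, 0.2337, -0.0067]
tool_rot: [-0.0, 0.111, 0.994, 0.0]
contact_force: [-8.2, 0.3, 14.3]
gripper_width: 0.23
```

Touched down. Release slowly, rise, clear.

```bash
python3 -m creep '[[0,0,0,0,0,-0.002,0],[0,0,0,0,0,0,0.27],[0,0,0,0,0,0,0.35],[0,0,0,0,0,0,0.55],[0,0,0,0,0,0,0.9],[0,0,0,0,0,0,1],[0,0,0,0,0,0,1],[0,0,0,0,0,-0.02,1],[0,0,0,0,0,-0.04,1],[0,0,0,0,0,-0.04,1],[0,0,0,0,0,-0.04,1],[0,0,0,0,0,-0.04,1],[0,0,0,0.04,0,0,1],[0,0,0,0.04,0,0,1],[0,0,0,0.04,0,0,1],[0,0,0,0,0,0,1],[0,0,0,0,0,0,1]]'
python3 look.py w1
python3 - <<'E'
from ov import *
a=manip.grab_frame("side"); ov(a,"side",[],(230,110,340,220),7,"pics/w2.png")
b=manip.grab_frame("top"); ov(b,"top",[],(190,140,360,265),4,"pics/w3.png"); cv2.imwrite("pics/w4.png",a)
E
```

```text
time: 27.98
tool_pos: [0.3869, 0.26, 0.1722]
tool_rot: [0.0, 0.11, 0.994, 0.0]
contact_force: [0.1, 0.2, 0.3]
gripper_width: 1.0
28.0833 [0.38880179 0.25972227 0.17260661]
tcp base [-163.47229043  284.60195351]
```

View pics/w2.png

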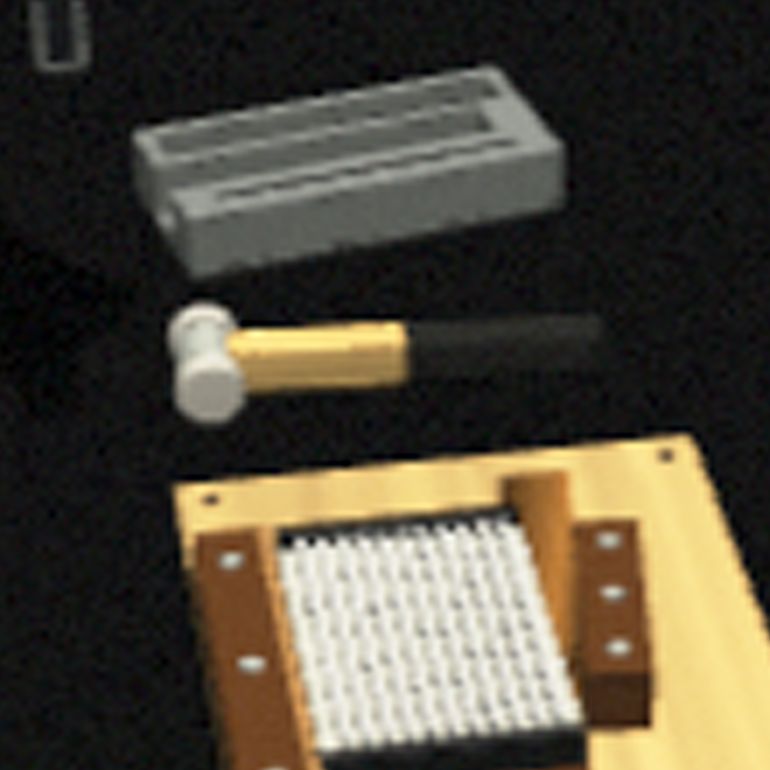

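View pics/w3.png

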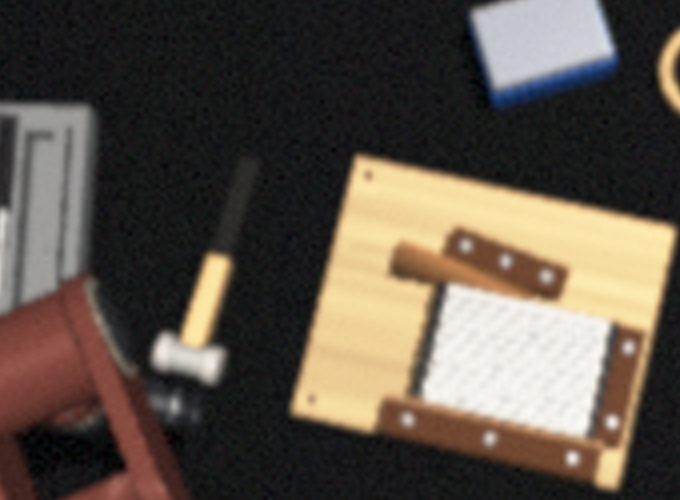

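View pics/w4.png

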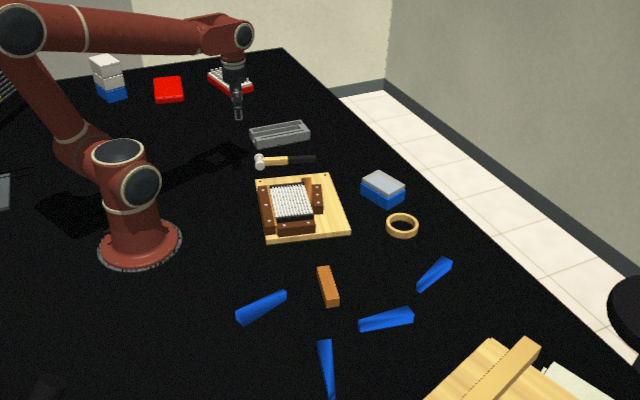

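```bash
python3 - <<'E'
from ov import *
qb=np.load("q0.npz")["b"]
ims={"start":np.load("top0.npy"),"loose":np.load("t2.npy"),"now":manip.grab_frame("top")}
xs=np.arange(-110,-60,.5)
for y in(-70,-50,-30,-10,10,30,50):
    o=[]
    for k,im in ims.items():
        P=np.c_[xs,np.full(len(xs),y),np.full(len(xs),68)]*mm
        uv=proj("top",place(P,qb)).astype(np.float32)
        v=cv2.remap(im[...,0].astype(np.float32),uv[:,:1].T,uv[:,1:].T,cv2.INTER_CUBIC)[0]
        i=np.argmax(v>160); o.append(xs[i])
    print(y,o)
sa,sb=np.load("s2.npy"),manip.grab_frame("side")
for y in(-60,-40,-20,0,20,40,55):
    o=[]
    for im in(sa,sb):
        P=np.c_[xs,np.full(len(xs),y),np.full(len(xs),68)]*mm
        uv=proj("side",place(P,qb)).astype(np.float32)
        v=cv2.remap(im[...,0].astype(np.float32),uv[:,:1].T,uv[:,1:].T,cv2.INTER_CUBIC)[0]
        i=np.argmax(v>140); o.append(xs[i])
    print("side",y,o)
E
```

```text
-70 [np.float64(-92.5), np.float64(-94.0), np.float64(-95.0)]
-50 [np.float64(-91.5), np.float64(-92.5), np.float64(-95.0)]
-30 [np.float64(-92.0), np.float64(-92.0), np.float64(-95.5)]
-10 [np.float64(-92.0), np.float64(-93.0), np.float64(-95.5)]
10 [np.float64(-91.0), np.float64(-92.0), np.float64(-94.5)]
30 [np.float64(-90.5), np.float64(-91.5), np.float64(-94.5)]
50 [np.float64(-91.0), np.float64(-91.0), np.float64(-95.0)]
side -60 [np.float64(-92.5), np.float64(-95.5)]
side -40 [np.float64(-92.5), np.float64(-95.5)]
side -20 [np.float64(-92.5), np.float64(-95.5)]
side 0 [np.float64(-91.5), np.float64(-94.5)]
side 20 [np.float64(-90.5), np.float64(-94.0)]
side 40 [np.float64(-90.5), np.float64(-94.0)]
side 55 [np.float64(-83.0), np.float64(-85.5)]
```

```bash
python3 -c "
from plant import manip
print(manip.state()['time']); print(manip.job_done())"
```

```text
28.2833
the job is handed in; nothing more can be done
None
```

I braced the laser head, laid the mallet flat on the bench and handed the job in at 28.3 s of the 72 s allowed.

**What was done**
- I set the wedge about 37 mm into the mouth, thin end first.
- I lifted the mallet out of the tray by its head, laid it on the bench, and took it again by the handle about 6 cm from the head.
- I gave the wedge seven taps with the mallet face, drawing back after each one, then laid the mallet flat between the tray and the base.

**Last checks**
- **Wedge stopped:** the seventh tap, at about 41 N, moved nothing. The shift in the images was at most 0.01 px at the wedge and the laser head, while earlier taps of about 20–25 N drove it about 9 mm each. About 48 mm of the wedge still stands out of the mouth.
- **Laser head on the cork:** it moved about 3.7 mm towards the cork in all and lies parallel to it in both cameras, with the dark gap gone.
- **Rest of the scene:** the mallet lies flat, the other things look untouched, and the gripper is clear and open.

**What failed or disagreed**
- **First grasp missed:** the real fingertips are about 2–2.5 cm higher than the reported TCP, so the gripper closed above the wedge. I corrected for this from the images.
- **Laser head nudged early:** while sliding the wedge in, it pressed on the laser head with about 4 N. That moved it about 1 mm, still about 3 mm off the cork, and I then backed the wedge off.
- **Close clearance on one tap:** the mallet slipped about 4–5 mm in the grip over the taps. After the sixth tap it was drawn back only about 3 mm from the wedge by my estimate; I then pulled it well clear before the last tap.
- **Laser position:** my absolute estimate of the laser and cork positions was off by about 2–4 mm, so I judged contact from the relative movement, the closed gap and the wedge stopping dead. One automatic image comparison of the laser's shift was unreliable, and I replaced it with edge measurements.

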